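# Fit the plug-in relays in the repainted rack and lock them in

## Robot

A 6-joint arm with a two-finger parallel gripper is mounted at the origin on the work surface. World frame = base frame: x ahead of the robot, y to its left, z up, the work surface at z = 0. Lengths are in m, angles in rad, forces in N, time in s.
With the tool pointing down it reaches from about 0.275 to 0.75 m from the base axis. Payload 10.2 kg.
Tool frame: the origin (TCP) lies midway between the tips of the shut fingers; the grasp point (between the pads) lies 19 mm behind it (r.pinch_z is the distance from the TCP to the grasp point, in m); z points along the fingers, x is the direction in which the jaws open and shut, and the axes are right-handed (so a half turn about z gives the same grasp; the last joint's range is limited). The gripper opens to 88 mm and grips with 3 to 60 N. Pads are 18 mm wide; open, the fingers measure 123 mm over their backs; the gripper's body (75 mm by 187 mm) begins 45 mm behind the grasp point.
Start: joints at [-1.452, 0.313, 1.498, -0, 1.331, -0.223], TCP at [0.176, -0.495, 0.239] pointing down, gripper open.
Joint ranges: [-2.94, 2.94], [-0.97, 2.17], [0.19, 2.56], [-1.23, 4.37], [0.02, 3.11], [-2.88, 2.88]. Speed limits (rad/s): [2.39, 2.39, 3.01, 3.14, 3.14, 3.14].

## Interface

Orientations are given as [roll, pitch, yaw] about the fixed x, y, z axes, in that order (R = Rz(yaw) Ry(pitch) Rx(roll)).
In Python, from station import r gives the robot as it stands.
- The arm moves only by the tool arm_command, never from a script. Its argument "series" is a list of rows, each a list of 3 entries, a list of its own where there are three numbers: the shift along the world's x, y, z in cm, then the turn, a rotation vector about the world's x, y, z in degrees, then the opening, from -1 (shut) to 1 (fully open). In form: [[[x, y, z], [ax, ay, az], jaw], ...]. A call has 1 to 8 rows; each row shifts and turns the commanded pose from where the row before left it; what a row does not reach is not made up. A row lasts 1/10 s, in which the tool goes at most 50 mm and 8.59 degrees, less where a joint would pass 70% of its speed; a pose out of reach is approached as far as the arm can. A call is refused whole if a number of a shift passes 5 or a number of a turn 8.59, either way. A call with a gripper value outside its range is refused whole. The fingers move at their own pace and stop on an object; "squeeze" is the grip in N (left out, the last holds). Time passes only in rows, so rows that do not move let the fingers close. It gives the time, the measured TCP pose, the force and the opening at its end, in the units of the state.
- r.get_state(): the state, without advancing time (a new reading comes with each control period).
- r.grab_frame(name): name is "side" or "top" or "wrist"; returns the picture (420x560x3 uint8, red, green, blue); there is no depth.
- r.camera_params(name): a dict with "vertical_fov" (degrees; the focal length in pixels is half the picture's height over the tangent of half this angle, whatever the lens; pixels are square), "cx", "cy" (the principal point, pixels), "world_from_camera" (4x4, takes a point from camera to world coordinates); the wrist camera has in their place "tool_from_camera" (4x4, takes a point from camera to tool coordinates, whose origin is the TCP and whose axes are the tool frame's). Camera axes: x right, y down, z forward; pixel columns grow to the right and rows downward; lengths in m; the calibration is good to about 2 mm. A picture is of the moment at which its call begins: read the wrist's pose just before it. camera_params takes no time and is no camera call.
- r.close_job(): hands the job in, once; it reports no verdict.
The state is a dict: "time_s": time; "joint_positions": joint angles; "dq": joint speeds; "joint_efforts": joint torques, N m; "eef_pos": TCP position; "ee_rot": TCP orientation; "contact_force": force on the tool from outside, world axes, zero at the start; "moment": the same for the moment, N m; "grip_width": finger opening in m.
Only numpy, scipy, OpenCV 4.12 (cv2) and the standard library are available. Lean on these libraries where they do the work, as an engineer would, in place of code of your own. Each camera call takes 0.05 s, during which the arm holds its last target.

## Task

Fit every relay that stands on the bench into the relay rack: loosen the wing nut, swing its eyebolt out of the forked end of the retaining bar and swing the bar aside, then stand each relay upright and fully home in a socket of its own and swing that socket's locking lever up until it is shut over the relay's foot. When all of them are in and locked, swing the bar back over them as far as it goes, stand the eyebolt upright in the fork again and screw the wing nut down tight. Leave the paint tin, the scraper and the roll of tape where they are.

Things in the scene. Friction and masses are not known exactly. Their poses are not given: they have to be found in the camera images.
- rack: Relay rack fixed to the bench: grey plate 124 (x) by 430 (y) by 12 mm with three black sockets in a row along y. Origin: underside of the plate, under the middle socket; x away from the levers' side, y along the row to the bar's pillar, z up. Above the sockets' tops (z 45 mm) stand only the levers, bar, pillar (28 mm thick, y 175 mm), the bar's rest post (16 mm, y -162 mm) and the swing bolt.
- socket0 (a point): Centre of the pocket floor (z 25 mm) of the socket nearest the swing bolt, rack y -94 mm. Axes as the rack. Pocket 72.5 (x) by 46.5 (y) mm, 20 mm deep, 3 mm chamfer; its block is 90 by 64 mm, top at z 45 mm. The relays are all alike; any may go in any socket, either way round, the long side of its foot along the rack's x.
- socket1 (a point): The same for the middle socket (rack y 0).
- socket2 (a point): The same for the socket nearest the bar's pillar (rack y 94 mm).
- lever0 (a joint): Locking lever of socket 0, hinged about rack y at rack x -52 mm, z 58 mm. 0: shut, arm upright, toe over the front ledge of a seated relay's foot; grows as the arm leans out to rack -x and the toe lifts, to 1.5 rad (arm level). Stays where left (friction 0.06 N m). Above 1.1 rad the toe is clear of the pocket. It shuts fully only over a relay that is fully home (or an empty socket).
- lever1 (a joint): The same for socket 1.
- lever2 (a joint): The same for socket 2.
- lever0_grip (a point): Middle of lever 0's black grip, 42 mm from its hinge along the arm, 18 mm wide (along rack y), 10 mm thick, 26 mm long, ending 52 mm from the hinge. It can be pinched across the 18 mm and carried round the arc. Frame: z along the arm to its end, y as the rack.
- lever1_grip (a point): The same for lever 1.
- lever2_grip (a point): The same for lever 2.
- bar (a joint): Retaining bar, 26 mm wide, z 103 to 115 mm (seated relays reach z 100), turning level about the pillar. 0: closed over the row, on its stop; grows as it swings to rack +x (counterclockwise from above), to 1.45 rad. Stays where left (friction 0.12 N m). Its end is a fork 44 mm wide, open slot 20 mm wide, prongs ending 380 mm from the pillar; the eyebolt stands in it.
- bar_hinge (a point): On the axis of the bar's pillar (rack y 175 mm), at the height of the bar's top (z 115 mm).
- bar_knob (a point): On the axis of the bar's round black knob, 160 mm from the pillar, at z 129 mm; the knob is 20 mm across and stands 27 mm above the bar's top (z 115 to 142 mm).
- eyebolt (a joint): Swing bolt, 12 mm thick, hinged about rack x at rack y -185 mm, z 30 mm. 0: upright in the fork of the closed bar; grows as its top leans outward to rack -y, to 0.85 rad. Stays where left (friction 0.22 N m). The nut's washer lets it out of or into the fork only when the nut is loosened by about 2.2 rad or more; at 3 rad it swings freely.
- bolt_hinge (a point): On the axis of the eyebolt's hinge pin (z 30 mm).
- bolt_end (a point): Top end of the bolt, 144 mm from its hinge; z along the bolt to this end. 30 mm of bare thread stands above the tight nut's wings, 27 mm above the nut loosened by 3 rad; it can be pinched or pushed.
- wing_nut (a joint): Wing nut on the bolt, with a 39 mm washer under it. 0: tight on the fork; grows as it is unscrewed (counterclockwise from above), to 4.7 rad where it is captive. Wings 6 mm above the washer. Coarse thread: it rises 0.96 mm per rad. Turning friction about 0.22 N m.
- wing_nut_grip (a point): On the bolt's axis at about mid height of the wings (z 135 mm when tight and upright). The wings are a bar 60 mm long, 16 mm thick, 20 mm high (9 mm above and 11 mm below this point), turning with the nut; this frame's y lies along them, and along rack y at reading 0. Below the wings are the nut's hub and the washer (top 17 mm below this point); nothing else is near.
- relay0: Plug-in relay: a black foot 70 (x) by 44 (y) mm, 28 mm high, under a clear cover 44 (x) by 42 (y) mm; 75 mm high in all, about 0.28 kg, most of it in the foot. The foot juts out 13 mm beyond the cover at both ends in x, 1 mm in y. Origin: centre of its underside. Starts upright on the bench to the robot's left; None if absent in this run.
- relay1: Plug-in relay: a black foot 70 (x) by 44 (y) mm, 28 mm high, under a clear cover 44 (x) by 42 (y) mm; 75 mm high in all, about 0.28 kg, most of it in the foot. The foot juts out 13 mm beyond the cover at both ends in x, 1 mm in y. Origin: centre of its underside. Starts upright on the bench to the robot's left; None if absent in this run.
- relay2: Plug-in relay: a black foot 70 (x) by 44 (y) mm, 28 mm high, under a clear cover 44 (x) by 42 (y) mm; 75 mm high in all, about 0.28 kg, most of it in the foot. The foot juts out 13 mm beyond the cover at both ends in x, 1 mm in y. Origin: centre of its underside. Starts upright on the bench to the robot's left; None if absent in this run.
- paint_tin: Bystander: a paint tin, 76 mm across, 85 mm high. Origin: centre of its underside.
- scraper: Bystander: a 200 mm scraper lying flat beyond the rack.
- tape_roll: Bystander: a roll of tape lying flat, 96 mm across, 30 mm high.

How it is judged:
On the way, in this order (a step that is already met when the one before it is completed fails the run):
1. the wing nut is loosened (beyond 1.5 rad) (value of joint wing_nut above 1.5 rad), for 0.1 s.
2. the eyebolt is swung out of the fork (beyond 0.4 rad) (value of joint eyebolt above 0.4 rad), for 0.2 s.
3. the retaining bar is swung aside (beyond 0.7 rad) (value of joint bar above 0.7 rad), for 0.2 s.
4. every relay stands fully home in a socket with that socket's lever shut (((horizontal distance between relay0 and socket0 below 0.004 m and z of relay0 in the frame of rack below 0.0275 m and angle between relay0's own z axis and vertical below 0.06 rad and angle between the x axis of relay0 and the x axis of rack, either way round below 0.1 rad and value of joint lever0 below 0.12 rad) or (horizontal distance between relay0 and socket1 below 0.004 m and z of relay0 in the frame of rack below 0.0275 m and angle between relay0's own z axis and vertical below 0.06 rad and angle between the x axis of relay0 and the x axis of rack, either way round below 0.1 rad and value of joint lever1 below 0.12 rad) or (horizontal distance between relay0 and socket2 below 0.004 m and z of relay0 in the frame of rack below 0.0275 m and angle between relay0's own z axis and vertical below 0.06 rad and angle between the x axis of relay0 and the x axis of rack, either way round below 0.1 rad and value of joint lever2 below 0.12 rad)) and ((horizontal distance between relay1 and socket0 below 0.004 m and z of relay1 in the frame of rack below 0.0275 m and angle between relay1's own z axis and vertical below 0.06 rad and angle between the x axis of relay1 and the x axis of rack, either way round below 0.1 rad and value of joint lever0 below 0.12 rad) or (horizontal distance between relay1 and socket1 below 0.004 m and z of relay1 in the frame of rack below 0.0275 m and angle between relay1's own z axis and vertical below 0.06 rad and angle between the x axis of relay1 and the x axis of rack, either way round below 0.1 rad and value of joint lever1 below 0.12 rad) or (horizontal distance between relay1 and socket2 below 0.004 m and z of relay1 in the frame of rack below 0.0275 m and angle between relay1's own z axis and vertical below 0.06 rad and angle between the x axis of relay1 and the x axis of rack, either way round below 0.1 rad and value of joint lever2 below 0.12 rad)) and ((horizontal distance between relay2 and socket0 below 0.004 m and z of relay2 in the frame of rack below 0.0275 m and angle between relay2's own z axis and vertical below 0.06 rad and angle between the x axis of relay2 and the x axis of rack, either way round below 0.1 rad and value of joint lever0 below 0.12 rad) or (horizontal distance between relay2 and socket1 below 0.004 m and z of relay2 in the frame of rack below 0.0275 m and angle between relay2's own z axis and vertical below 0.06 rad and angle between the x axis of relay2 and the x axis of rack, either way round below 0.1 rad and value of joint lever1 below 0.12 rad) or (horizontal distance between relay2 and socket2 below 0.004 m and z of relay2 in the frame of rack below 0.0275 m and angle between relay2's own z axis and vertical below 0.06 rad and angle between the x axis of relay2 and the x axis of rack, either way round below 0.1 rad and value of joint lever2 below 0.12 rad))), for 0.2 s.
5. the bar is back over the relays (value of joint bar below 0.04 rad), for 0.2 s.
6. the eyebolt is upright in the fork (value of joint eyebolt below 0.08 rad), for 0.2 s.
At the end, for the whole second after the job is handed in: Each relay present: in its own socket within 4 mm, upright, at rest, at most 2.5 mm off the pocket floor, that lever below 0.12 rad. Bar below 0.04 rad, eyebolt upright in the fork (below 0.08 rad), wing nut screwed down (below 0.45 rad) (all of step 4 and value of joint bar below 0.04 rad and value of joint eyebolt below 0.08 rad and value of joint wing_nut below 0.45 rad and linear speed of each of relay0, relay1, relay2 below 0.02 m/s); the robot touches nothing.
It fails at once if the paint tin is disturbed (moved over 30 mm) (distance of paint_tin from where it was at the start of the episode above 0.03 m).
It fails at once if the scraper is disturbed (moved over 30 mm) (distance of scraper from where it was at the start of the episode above 0.03 m).
It fails at once if the roll of tape is disturbed (moved over 30 mm) (distance of tape_roll from where it was at the start of the episode above 0.03 m).
Of relay0, relay1, relay2 only 2 to 3 are there at a start; the rules pass over those that are not, and their reading is None.
At some moment in a run one of relay0, relay1, relay2 may be knocked a few centimetres aside while the robot is not near it.
It also fails if it takes over 210 s, if anything falls off the work surface, if the arm or the gripper's body presses on something with over 40 N, if the wrist force passes 120 N, or if a joint passes its speed limit or range.

## Working session

There is one attempt and no reset: what is moved stays moved. The work goes in short steps, Python scripts to look and compute and a tool call to move; the robot and the scene stay as the last step left them, time stands still between calls to the robot, and variables do not carry over. Pictures are saved under pics/ and viewed, and the job is handed in when it is done.

Besides the shell and the picture viewer there is one more tool, called after ">>>" by a JSON object that holds its "op" and its "data". arm_command: Moves the arm, as the interface text tells. Its arguments: {"type":"object","properties":{"series":{"type":"array"},"squeeze":{"type":"number"}},"required":["series"]}

```bash
ls; mkdir -p pics
python3 - <<'E'
from station import r
import cv2, numpy as np
np.set_printoptions(precision=4,suppress=True)
print(r.get_state()); print(r.pinch_z)
for n in ["side","top","wrist"]:
    print(n,r.camera_params(n))
    cv2.imwrite(f"pics/{n}0.png",cv2.cvtColor(r.grab_frame(n),cv2.COLOR_RGB2BGR))
E
```

```text
pics
{'time_s': 0.0, 'joint_positions': array([-1.4524,  0.3134,  1.4984,  0.    ,  1.331 , -0.2234]), 'dq': array([ 0.0002,  0.0008,  0.0016,  0.0013, -0.0001,  0.0007]), 'joint_efforts': array([  0.0002, -40.2207, -25.2271,   0.0694,   0.0353,  -0.0001]), 'eef_pos': array([ 0.1759, -0.4944,  0.2382]), 'ee_rot': array([-3.1413,  0.0012, -1.229 ]), 'contact_force': array([-1.2941, -0.5561, -0.0261]), 'moment': array([ 0.0413, -0.0154,  0.0691]), 'grip_width': 0.08802522554033436}
0.0187
side {'vertical_fov': 55.17092626211858, 'cx': 279.59522259331305, 'cy': 200.69815294431478, 'world_from_camera': array([[-0.7037, -0.4274,  0.5676, -0.0407],
       [-0.7104,  0.438 , -0.5509,  0.5908],
       [-0.0132, -0.7909, -0.6119,  0.7695],
       [ 0.    ,  0.    ,  0.    ,  1.    ]])}
top {'vertical_fov': 57.25930489165949, 'cx': 286.36441973908825, 'cy': 205.18435197114198, 'world_from_camera': array([[ 0.011 , -0.9851,  0.1717,  0.4148],
       [-0.9991, -0.0038,  0.0422, -0.0227],
       [-0.0409, -0.172 , -0.9842,  0.9732],
       [ 0.    ,  0.    ,  0.    ,  1.    ]])}
wrist {'vertical_fov': 60.18213743864551, 'cx': 281.4856644022113, 'cy': 208.77850415541565, 'tool_from_camera': array([[ 1.    , -0.0007,  0.0001,  0.0012],
       [ 0.0007,  0.9593,  0.2824, -0.0715],
       [-0.0003, -0.2824,  0.9593, -0.1454],
       [ 0.    ,  0.    ,  0.    ,  1.    ]])}
```

View pics/side0.png

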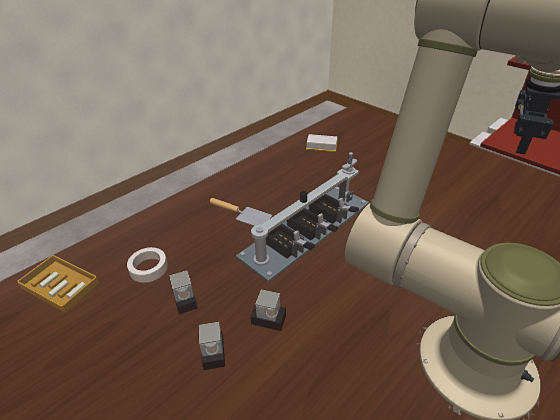

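View pics/top0.png

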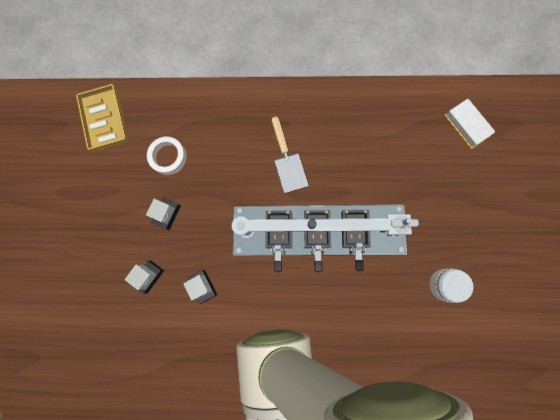

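View pics/wrist0.png

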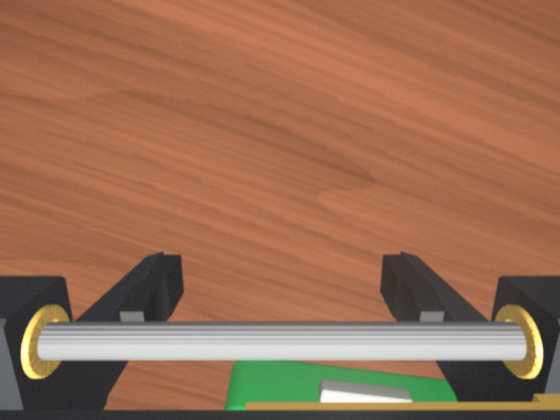

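The top view shows three relays at about (160,212), (142,277) and (198,288), the rack with its plate from about (234,206) to (407,255), and the tin at (452,286). All the levers look open.

```bash
cat > h.py <<'E'
from station import r
import cv2, numpy as np
from scipy.spatial.transform import Rotation as Ro
np.set_printoptions(precision=4,suppress=True)
def cam(n,state=None):
    p=r.camera_params(n); f=210/np.tan(np.radians(p["vertical_fov"]/2))
    if n=="wrist":
        s=state or r.get_state()
        T=np.eye(4);T[:3,:3]=Ro.from_euler('xyz',s["ee_rot"]).as_matrix();T[:3,3]=s["eef_pos"]
        T=T@p["tool_from_camera"]
    else: T=p["world_from_camera"]
    return f,p["cx"],p["cy"],np.array(T)
def ray(c,u,v):
    f,cx,cy,T=c
    d=T[:3,:3]@np.array([(u-cx)/f,(v-cy)/f,1]); return T[:3,3],d/np.linalg.norm(d)
def onz(c,u,v,z):
    o,d=ray(c,u,v); return o+d*(z-o[2])/d[2]
def proj(c,P):
    f,cx,cy,T=c
    q=T[:3,:3].T@(np.asarray(P)-T[:3,3]); return np.array([f*q[0]/q[2]+cx,f*q[1]/q[2]+cy])
def tri(c1,p1,c2,p2):
    o1,d1=ray(c1,*p1);o2,d2=ray(c2,*p2)
    A=np.stack([d1,-d2],1);t=np.linalg.lstsq(A,o2-o1,rcond=None)[0]
    a=o1+d1*t[0];b=o2+d2*t[1];return (a+b)/2,np.linalg.norm(a-b)
def snap(n,name):
    s=r.get_state();im=cv2.cvtColor(r.grab_frame(n),cv2.COLOR_RGB2BGR)
    cv2.imwrite(f"pics/{name}_raw.png",im); return im,cam(n,s)
def crop(im,x0,y0,x1,y1,k,name):
    cv2.imwrite(f"pics/{name}.png",cv2.resize(im[y0:y1,x0:x1],None,fx=k,fy=k,interpolation=cv2.INTER_CUBIC))
def rackT(x,y,yaw):
    c,s=np.cos(yaw),np.sin(yaw);return np.array([[c,-s,0,x],[s,c,0,y],[0,0,1,0],[0,0,0,1.]])
E
python3 - <<'E'
from h import *
im=cv2.imread("pics/top0.png")
crop(im,220,190,420,290,4,"t_rack"); crop(im,110,180,240,310,4.5,"t_rel")
im=cv2.imread("pics/side0.png")
crop(im,230,145,390,285,5,"s_rack")
E
```

```text
(no output)
```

View pics/t_rack.png

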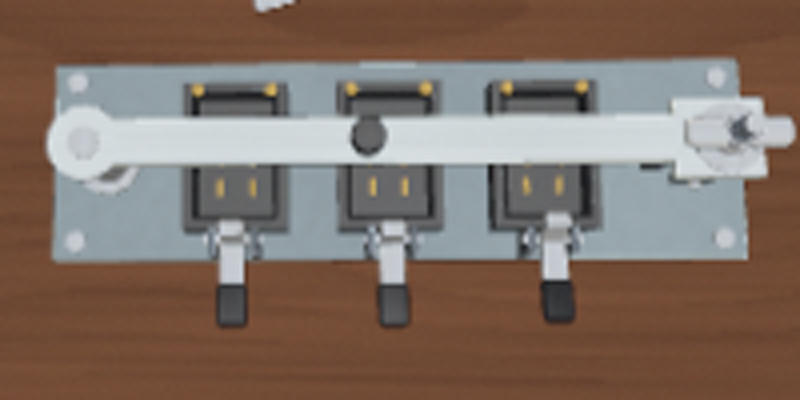

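View pics/t_rel.png

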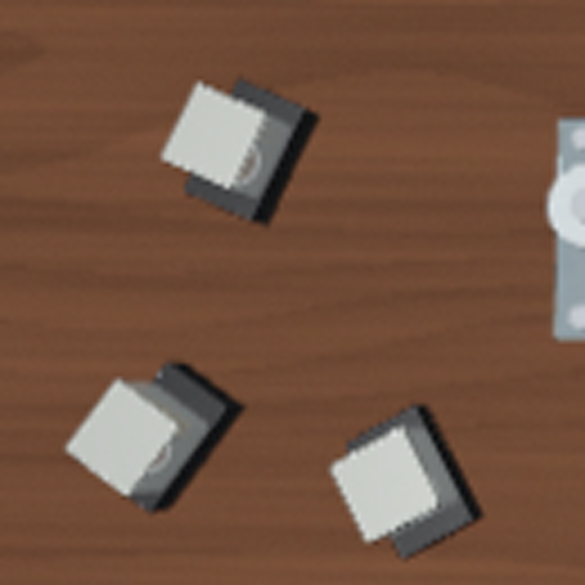

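View pics/s_rack.png

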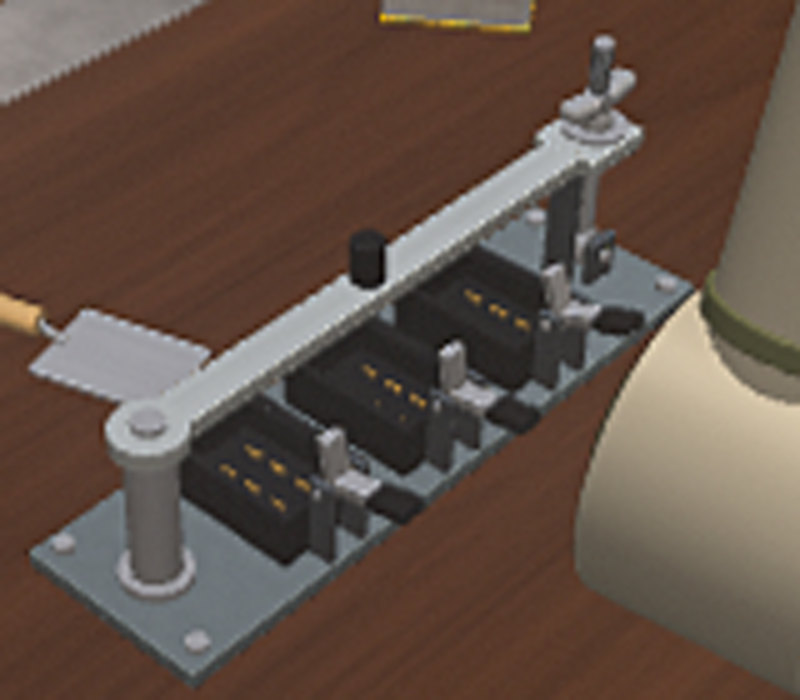

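Run:
```python
from h import *
c=cam("top")
pts=np.array([(55,66),(736,60),(747,260),(53,262)],float)
px=(pts+.5)/4-.5+[220,190]
W=np.array([onz(c,*p,0.012) for p in px]); print(W)
m=W.mean(0); print("centre",m)
a=W[[0,3]].mean(0)-W[[1,2]].mean(0); print("y dir yaw",np.arctan2(-a[0],a[1]),np.linalg.norm(a))
a=W[[0,1]].mean(0)-W[[2,3]].mean(0); print("x dir yaw",np.arctan2(a[1],a[0]),np.linalg.norm(a))
# bolts pin, pillar top: z115 at (85,142); wing
for nm,q,z in [("pillar",(84,141),.115),("knobtop",(368,130),.142),("boltend",(741,128),.174),("wingL",(692,135),.135),("wingR",(790,131),.135)]:
    p=(np.array(q)+.5)/4-.5+[220,190]; print(nm,onz(c,*p,z))
im=cv2.imread("pics/top0.png")
# relays: top faces brightness mask
hsv=cv2.cvtColor(im,cv2.COLOR_BGR2HSV)
mk=((hsv[...,1]<40)&(hsv[...,2]>165)).astype(np.uint8)
mk[:, 240:]=0; mk[:180]=0;mk[330:]=0
n,l,st,ce=cv2.connectedComponentsWithStats(mk)
for i in range(1,n):
    if st[i,4]<80: continue
    cn=cv2.findContours((l==i).astype(np.uint8),cv2.RETR_EXTERNAL,cv2.CHAIN_APPROX_NONE)[0][0][:,0]
    w=np.array([onz(c,*p,0.075)[:2] for p in cn])
    print(st[i],onz(c,*ce[i],0.075), cv2.minAreaRect((w*1000).astype(np.float32)))
# other items
for nm,q,z in [("tin",(457,286),.085),("tin base",(448,285),0),("tape",(167,156),.03)]:
    print(nm,onz(c,*q,z))
```

```text
[[ 0.5796  0.1538  0.012 ]
 [ 0.5851 -0.2758  0.012 ]
 [ 0.4606 -0.2774  0.012 ]
 [ 0.4555  0.1507  0.012 ]]
centre [ 0.5202 -0.0622  0.012 ]
y dir yaw 0.012406312686017938 0.4288650485763491
x dir yaw 0.018667176921984455 0.12430868122977605
pillar [0.519  0.1169 0.115 ]
knobtop [ 0.5227 -0.0424  0.142 ]
boltend [ 0.5207 -0.2342  0.174 ]
wingL [ 0.5219 -0.2181  0.135 ]
wingR [ 0.5244 -0.2707  0.135 ]
[146 199  23  23 298] [0.5589 0.3264 0.075 ] ((559.029541015625, 326.2994384765625), (40.262203216552734, 42.71853256225586), 66.88492584228516)
[232 207   8  28 157] [0.5296 0.1341 0.075 ] ((534.2322998046875, 135.95362854003906), (64.47640991210938, 16.66897964477539), 1.84989333152771)
[125 265  24  25 326] [0.4004 0.3637 0.075 ] ((400.33441162109375, 363.8155517578125), (40.74876022338867, 43.271263122558594), 55.50993347167969)
[184 275  23  25 344] [0.3783 0.2245 0.075 ] ((378.8168640136719, 224.79124450683594), (44.561973571777344, 40.914695739746094), 29.56479835510254)
tin [ 0.3889 -0.3663  0.085 ]
tin base [ 0.3885 -0.3778  0.    ]
tape [0.7071 0.3276 0.03  ]
```

>>> {"op": "arm_command", "data": {"series": [[[2.2,1.5,0.2],[0,0,-6.8],1],[[2.2,1.5,0.2],[0,0,-6.8],1],[[2.2,1.5,0.2],[0,0,-6.8],1],[[2.2,1.5,0.2],[0,0,-6.8],1],[[2.2,1.5,0.2],[0,0,-6.8],1],[[2.2,1.5,0.2],[0,0,-6.8],1],[[2.2,1.5,0.2],[0,0,-6.8],1],[[2.2,1.5,0.2],[0,0,-6.8],1]]}}

```text
time_s: 0.95
eef_pos: [0.3527, -0.3739, 0.2546]
ee_rot: [3.141, 0.0, -2.183]
contact_force: [0.1, -2.1, 0.5]
grip_width: 0.088
```

>>> {"op": "arm_command", "data": {"series": [[[2.2,1.5,0],[0,0,-6.8],1],[[2.2,1.5,0],[0,0,-6.8],1],[[2.2,1.5,0],[0,0,-6.8],1],[[2.2,1.5,0],[0,0,-6.8],1],[[2.2,1.5,0],[0,0,-6.8],1],[[2.2,1.5,0],[0,0,-6.8],1],[[2.0,1.5,0],[0,0,-6.8],1],[[1.5,1.5,0],[0,0,-6.8],1]]}}

```text
time_s: 1.75
eef_pos: [0.5199, -0.2538, 0.2543]
ee_rot: [3.141, -0.0, -3.132]
contact_force: [-0.6, -0.2, -0.4]
grip_width: 0.0884
```

Run:
```python
from h import *
s=r.get_state();print(s)
im,c=snap("wrist","w1")
```

```text
{'time_s': 1.75, 'joint_positions': array([-0.6566,  0.4226,  1.3019,  0.0001,  1.4177,  2.4758]), 'dq': array([ 0.3679,  0.1428, -0.2057, -0.0018,  0.0666,  1.5428]), 'joint_efforts': array([ -1.8461, -46.8512, -25.4499,  -0.0134,  -0.1182,  -2.0099]), 'eef_pos': array([ 0.5199, -0.2538,  0.2543]), 'ee_rot': array([ 3.1412, -0.0005, -3.1324]), 'contact_force': array([-0.5893, -0.2363, -0.4157]), 'moment': array([ 0.0749, -0.0719, -0.0174]), 'grip_width': 0.08835842848604616}
```

View pics/w1_raw.png

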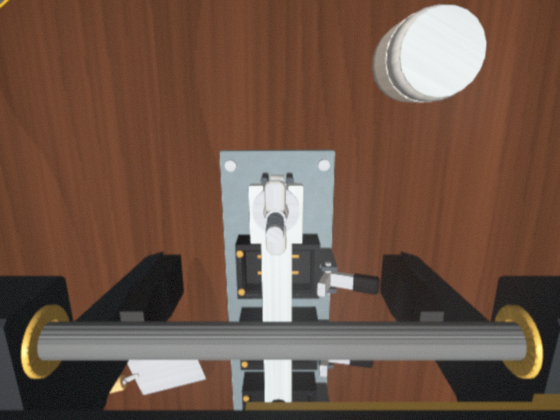

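The wrist view shows the wings along rack y with the bolt end at about (275,235), the plate end at row 152, and the tin upper right. I'll settle the arm and measure.

>>> {"op": "arm_command", "data": {"series": [[[0,0,0],[0,0,0],1],[[0,0,0],[0,0,0],1],[[0,0,0],[0,0,0],1]]}}

```text
time_s: 2.1
eef_pos: [0.5184, -0.2554, 0.2547]
ee_rot: [-3.141, -0.0, -3.127]
contact_force: [0.3, -0.0, -0.3]
grip_width: 0.0882
```

Run:
```python
from h import *
s=r.get_state();print(s['eef_pos'],s['ee_rot'],s['dq'])
im,c=snap("wrist","w2")
crop(im,190,130,390,280,4,"w2c")
```

```text
[ 0.5184 -0.2554  0.2547] [-3.1415 -0.0002 -3.1275] [-0.0009  0.0003 -0.0022  0.0024  0.0008  0.008 ]
```

View pics/w2c.png

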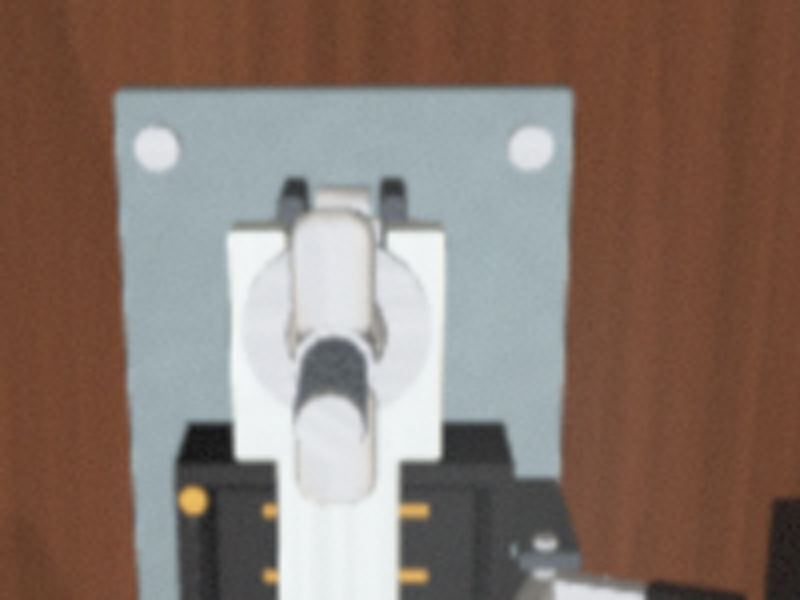

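Run:
```python
from h import *
s=r.get_state(); c=cam("wrist",s)
for nm,q,z in [("bolt end",(332,430),.174),("prongL",(228,230),.115),("prongR",(443,228),.115),("plateL",(116,90),.012),("plateR",(573,90),.012),("wing near end",(333,206),.144),("wing far",(336,503),.144),("washer c",(337,318),.118)]:
    p=(np.array(q)+.5)/4-.5+[190,130]; print(nm,onz(c,*p,z))
```

```text
bolt end [ 0.5234 -0.2434  0.174 ]
prongL [ 0.5458 -0.2637  0.115 ]
prongR [ 0.5025 -0.2646  0.115 ]
plateL [ 0.585  -0.2778  0.012 ]
plateR [ 0.463  -0.2794  0.012 ]
wing near end [ 0.5241 -0.275   0.144 ]
wing far [ 0.5232 -0.2171  0.144 ]
washer c [ 0.5237 -0.2463  0.118 ]
```

>>> {"op": "arm_command", "data": {"series": [[[0.5,0.9,-3],[0,0,0],1],[[0,0,-3],[0,0,0],1],[[0,0,-3],[0,0,0],1],[[0,0,-2.2],[0,0,0],1],[[0,0,-1.5],[0,0,0],1],[[0,0,-0.5],[0,0,0],1],[[0,0,0],[0,0,0],1]]}}

```text
time_s: 2.85
eef_pos: [0.5236, -0.2459, 0.1226]
ee_rot: [3.141, -0.001, -3.128]
contact_force: [0.4, -0.9, -0.2]
grip_width: 0.0881
```

>>> {"op": "arm_command", "data": {"series": [[[0,0,0],[0,0,0],-1],[[0,0,0],[0,0,0],-1],[[0,0,0],[0,0,0],-1],[[0,0,0],[0,0,0],-1],[[0,0,0],[0,0,0],-1],[[0,0,0],[0,0,0],-1]], "squeeze": 45}}

```text
time_s: 3.45
eef_pos: [0.524, -0.2456, 0.1228]
ee_rot: [-3.142, 0.0, -3.128]
contact_force: [-0.0, 0.2, 0.4]
grip_width: 0.0424
```

>>> {"op": "arm_command", "data": {"series": [[[0,0,0],[0,0,0],-1],[[0,0,0],[0,0,0],-1],[[0,0,0],[0,0,0],-1],[[0,0,0],[0,0,0],-1],[[0,0,0],[0,0,0],-1],[[0,0,0],[0,0,0],-1]]}}

```text
time_s: 4.05
eef_pos: [0.5244, -0.2457, 0.1228]
ee_rot: [-3.141, 0.001, -3.128]
contact_force: [5.1, -0.1, -1.6]
grip_width: 0.0153
```

Gripped the wings. Now I'll unscrew, counter-clockwise from above.

>>> {"op": "arm_command", "data": {"series": [[[0,0,0.01],[0,0,8],-1],[[0,0,0.01],[0,0,8],-1],[[0,0,0.02],[0,0,8],-1],[[0,0,0.01],[0,0,8],-1],[[0,0,0.01],[0,0,8],-1],[[0,0,0.02],[0,0,8],-1],[[0,0,0.01],[0,0,8],-1],[[0,0,0.01],[0,0,8],-1]]}}

```text
time_s: 4.85
eef_pos: [0.5272, -0.2449, 0.1241]
ee_rot: [-3.134, 0.004, -2.006]
contact_force: [24.5, 4.6, -7.0]
grip_width: 0.0156
```

>>> {"op": "arm_command", "data": {"series": [[[0,0,0.01],[0,0,8],-1],[[0,0,0.01],[0,0,8],-1],[[0,0,0.02],[0,0,8],-1],[[0,0,0.01],[0,0,8],-1],[[0,0,0.01],[0,0,8],-1],[[0,0,0.02],[0,0,8],-1],[[0,0,0.01],[0,0,8],-1],[[0,0,0.01],[0,0,8],-1]]}}

```text
time_s: 5.65
eef_pos: [0.5269, -0.2439, 0.125]
ee_rot: [-3.134, -0.003, -0.889]
contact_force: [19.9, 7.9, -4.3]
grip_width: 0.0153
```

>>> {"op": "arm_command", "data": {"series": [[[0,0,0.01],[0,0,8],-1],[[0,0,0.01],[0,0,8],-1],[[0,0,0.02],[0,0,8],-1],[[0,0,0.01],[0,0,8],-1],[[0,0,0.01],[0,0,8],-1],[[0,0,0.02],[0,0,8],-1],[[0,0,0],[0,0,0],-1],[[0,0,0],[0,0,0],-1]]}}

```text
time_s: 6.45
eef_pos: [0.5247, -0.2441, 0.1257]
ee_rot: [-3.139, -0.001, -0.056]
contact_force: [7.5, 6.9, 0.9]
grip_width: 0.0154
```

>>> {"op": "arm_command", "data": {"series": [[[0,-0.92,-0.04],[5.5,0,0],-1],[[0,-0.91,-0.13],[5.5,0,0],-1],[[0,-0.89,-0.22],[5.5,0,0],-1],[[0,-0.87,-0.3],[5.5,0,0],-1]], "squeeze": 30}}

```text
time_s: 6.85
eef_pos: [0.525, -0.2803, 0.1182]
ee_rot: [-2.751, 0.019, -0.052]
contact_force: [12.7, 9.3, -10.7]
grip_width: 0.0155
```

>>> {"op": "arm_command", "data": {"series": [[[0,-0.83,-0.38],[5.5,0,0],-1],[[0,-0.79,-0.46],[5.5,0,0],-1],[[0,-0.75,-0.54],[5.5,0,0],-1],[[0,-0.69,-0.61],[5.5,0,0],-1],[[0,0,0],[0,0,0],-1],[[0,0,0],[0,0,0],-1]]}}

```text
time_s: 7.45
eef_pos: [0.5254, -0.3109, 0.0969]
ee_rot: [-2.371, 0.037, -0.041]
contact_force: [14.2, 7.5, -9.2]
grip_width: 0.0158
```

Run:
```python
from h import *
s=r.get_state();print(s)
im,c=snap("side","s1"); crop(im,230,100,390,285,3.2,"s1c")
```

```text
{'time_s': 7.45, 'joint_positions': array([-0.9081,  0.9312,  1.0336,  0.4581,  1.8038, -0.8912]), 'dq': array([ 0.0113, -0.0185,  0.015 , -0.0098, -0.006 ,  0.0011]), 'joint_efforts': array([ -9.3374, -64.664 , -23.0828,  -1.4301,   3.623 ,  -0.0212]), 'eef_pos': array([ 0.5254, -0.3109,  0.0969]), 'ee_rot': array([-2.3713,  0.0373, -0.0412]), 'contact_force': array([14.1708,  7.5   , -9.2424]), 'moment': array([-0.3933, -1.6418, -1.5036]), 'grip_width': 0.015787006665680257}
```

View pics/s1c.png

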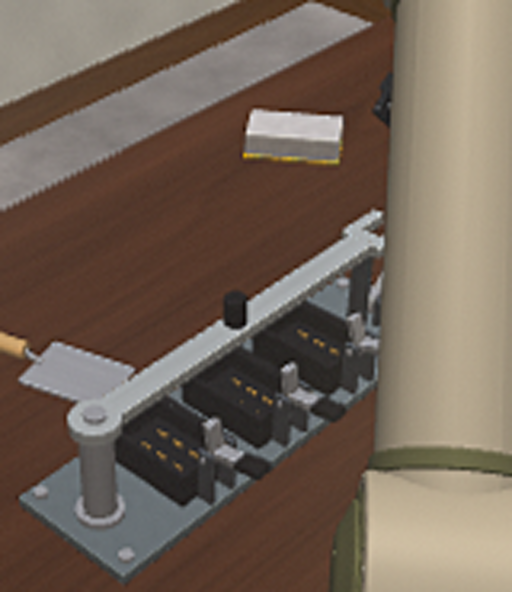

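Fork is empty; the bolt leans out. Releasing and backing off along the tool axis.

>>> {"op": "arm_command", "data": {"series": [[[0,0,0],[0,0,0],0.3],[[0,0,0],[0,0,0],0.3],[[0,0,0],[0,0,0],0.3],[[0,0,0],[0,0,0],0.3],[[0,0,0],[0,0,0],0.3],[[0,-1.2,1.2],[0,0,0],0.3],[[0,-2.5,2.6],[0,0,0],0.3],[[0,-2,2.5],[0,0,0],0.3]]}}

```text
time_s: 8.3
eef_pos: [0.5237, -0.3699, 0.1627]
ee_rot: [-2.374, 0.04, -0.04]
contact_force: [0.5, -0.0, 0.4]
grip_width: 0.0571
```

Run:
```python
from h import *
s=r.get_state();print(s['eef_pos'],s['ee_rot'],s['joint_positions'],s['grip_width'])
im,c=snap("top","t1"); crop(im,220,190,420,330,4,"t1c")
im,c=snap("wrist","w3")
```

```text
[ 0.5237 -0.3699  0.1627] [-2.3742  0.0395 -0.0404] [-0.9576  0.9653  0.7871  0.4583  2.0144 -0.8372] 0.05710705588655854
```

View pics/t1c.png

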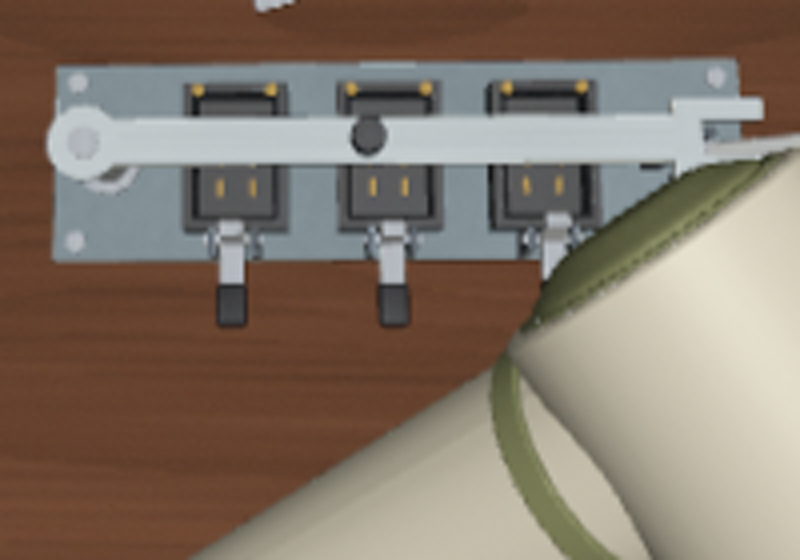

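View pics/w3_raw.png

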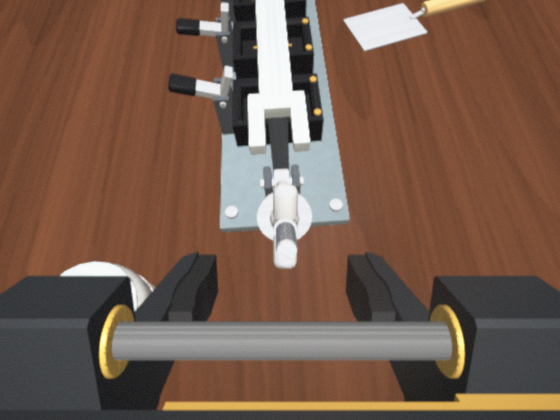

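>>> {"op": "arm_command", "data": {"series": [[[0,0,3],[-5.5,0,0],0],[[0,1,3],[-5.5,0,0],0],[[0,3,1],[-5.5,0,0],0],[[0,4,0],[-5.5,0,0],0],[[0,4.5,0],[-5.5,0,0],0],[[0,4.5,0],[-5.5,0,0],0],[[0,4.5,0],[-5.5,0,0],0],[[0,4.5,0],[-5.5,0,0],0]]}}

```text
time_s: 9.2
eef_pos: [0.5229, -0.1069, 0.2312]
ee_rot: [3.138, -0.001, -0.055]
contact_force: [0.8, -0.0, -0.1]
grip_width: 0.0444
```

>>> {"op": "arm_command", "data": {"series": [[[0,2,0],[0,0,0],0],[[0,0,0],[0,0,0],0],[[0,0,0],[0,0,0],0]]}}

```text
time_s: 9.5
eef_pos: [0.5236, -0.0891, 0.2311]
ee_rot: [-3.142, 0.001, -0.055]
contact_force: [-0.5, -1.1, 0.4]
grip_width: 0.0441
```

Run:
```python
from h import *
s=r.get_state();print(s['eef_pos'],s['ee_rot'],s['joint_positions'],s['grip_width'])
im,c=snap("wrist","w4")
```

```text
[ 0.5236 -0.0891  0.2311] [-3.1415  0.0008 -0.055 ] [-0.3893  0.3327  1.4908 -0.0002  1.319  -0.3342] 0.04405935022566145
```

View pics/w4_raw.png

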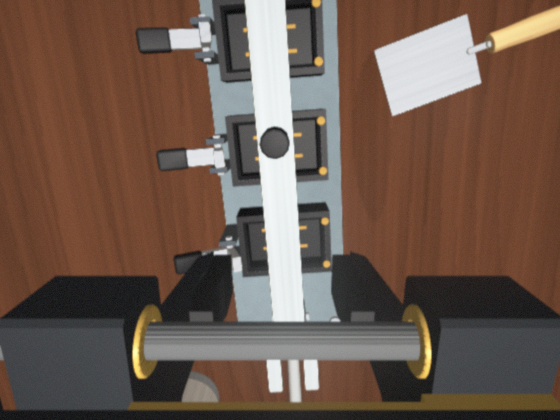

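Run:
```python
from h import *
c=cam("wrist")
print(onz(c,274,141,.142))
# outer block corners z .045: middle socket, and socket 2 and 0
for q in [(226,116),(325,109),(330,179),(233,186), (214,10),(322,72),(216,81),(237,212),(328,204),(331,271),(241,277)]:
    print(q,onz(c,*q,.045))
```

```text
[ 0.5208 -0.0424  0.142 ]
(226, 116) [ 0.477  -0.0278  0.045 ]
(325, 109) [ 0.5648 -0.0269  0.045 ]
(330, 179) [ 0.568 -0.09   0.045]
(233, 186) [ 0.4772 -0.0915  0.045 ]
(214, 10) [0.4757 0.0568 0.045 ]
(322, 72) [0.563  0.0039 0.045 ]
(216, 81) [0.4714 0.0018 0.045 ]
(237, 212) [ 0.4786 -0.1171  0.045 ]
(328, 204) [ 0.5656 -0.1141  0.045 ]
(331, 271) [ 0.5672 -0.1841  0.045 ]
(241, 277) [ 0.4763 -0.1856  0.045 ]
```

>>> {"op": "arm_command", "data": {"series": [[[-0.2,2.5,-2],[0,0,0],0],[[0,2,-3],[0,0,0],0],[[0,0,-3],[0,0,0],0],[[0,0,-2.2],[0,0,0],0],[[0,0,-1],[0,0,0],-1],[[0,0,0],[0,0,0],-1],[[0,0,0],[0,0,0],-1],[[0,0,0],[0,0,0],-1]], "squeeze": 20}}

```text
time_s: 10.35
eef_pos: [0.5224, -0.0449, 0.1206]
ee_rot: [3.141, -0.002, -0.057]
contact_force: [0.4, -2.3, -0.4]
grip_width: 0.0196
```

>>> {"op": "arm_command", "data": {"series": [[[0,0,0],[0,0,0],-1],[[0,0,0],[0,0,0],-1]]}}

```text
time_s: 10.55
eef_pos: [0.5224, -0.0448, 0.1206]
ee_rot: [3.14, -0.002, -0.056]
contact_force: [-0.1, -5.5, 2.5]
grip_width: 0.0191
```

>>> {"op": "arm_command", "data": {"series": [[[1.39,0.1,0],[0,0,0],-1],[[1.39,0.18,0],[0,0,0],-1],[[2.68,0.75,0],[0,0,0],-1],[[2.51,1.21,0],[0,0,0],-1],[[2.27,1.63,0],[0,0,0],-1],[[1.95,2.0,0],[0,0,0],-1],[[1.57,2.3,0],[0,0,0],-1],[[1.15,2.54,0],[0,0,0],-1]]}}

```text
time_s: 11.35
eef_pos: [0.6713, 0.0639, 0.1208]
ee_rot: [3.142, 0.001, -0.056]
contact_force: [-12.2, 0.6, 9.7]
grip_width: 0.0192
```

>>> {"op": "arm_command", "data": {"series": [[[0.35,1.35,0],[0,0,0],-1],[[0.34,1.35,0],[0,0,0],-1],[[0,0,0],[0,0,0],-1],[[0,0,0],[0,0,0],0],[[0,0,0],[0,0,0],0],[[0,0,0],[0,0,0],0],[[0,0,3],[0,0,0],0.5],[[0,0,5],[0,0,0],1]]}}

```text
time_s: 12.15
eef_pos: [0.6767, 0.0897, 0.1973]
ee_rot: [-3.142, 0.007, -0.057]
contact_force: [0.4, -0.5, -0.3]
grip_width: 0.0574
```

Run:
```python
from h import *
s=r.get_state();print(s['eef_pos'],s['ee_rot'],s['joint_positions'],s['grip_width'])
im,c=snap("top","t2")
```

```text
[0.6767 0.0897 0.1973] [-3.1415  0.0071 -0.0566] [-0.0394  0.7073  0.9924  0.0002  1.449   0.0172] 0.05739337621372621
```

View pics/t2_raw.png

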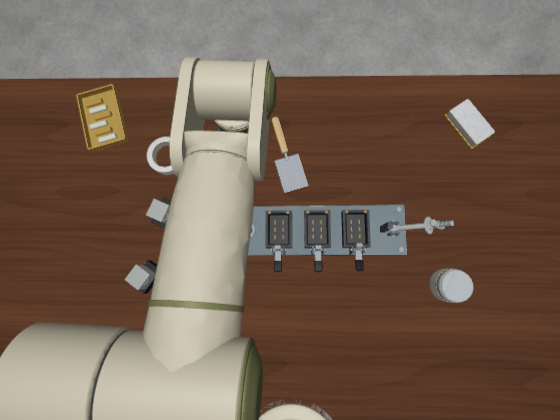

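>>> {"op": "arm_command", "data": {"series": [[[-1.5,3,0.5],[0,0,0],1],[[-1.5,3,0],[0,0,0],1],[[-1.5,3,0],[0,0,0],1],[[-1.5,3,0],[0,0,0],1],[[-1.5,3,0],[0,0,0],1],[[-1.5,3,0],[0,0,0],1],[[-1.5,3,0],[0,0,0],1],[[-1.3,2.6,0],[0,0,0],1]]}}

```text
time_s: 13.0
eef_pos: [0.5592, 0.3273, 0.2048]
ee_rot: [-3.141, -0.0, -0.056]
contact_force: [-0.3, -0.1, 0.5]
grip_width: 0.0883
```

>>> {"op": "arm_command", "data": {"series": [[[0,0,0],[0,0,0],1],[[0,0,0],[0,0,0],1]]}}

```text
time_s: 13.2
eef_pos: [0.56, 0.3259, 0.2047]
ee_rot: [3.142, -0.0, -0.056]
contact_force: [0.5, 0.1, 0.5]
grip_width: 0.0881
```

Run:
```python
from h import *
s=r.get_state();print(s['eef_pos'],s['ee_rot'],s['joint_positions'],s['grip_width'])
im,c=snap("wrist","w5")
```

```text
[0.56   0.3259 0.2047] [ 3.1415 -0.0003 -0.0555] [ 0.3467  0.6136  1.1321 -0.0002  1.3956  0.4022] 0.08813002025552374
```

View pics/w5_raw.png

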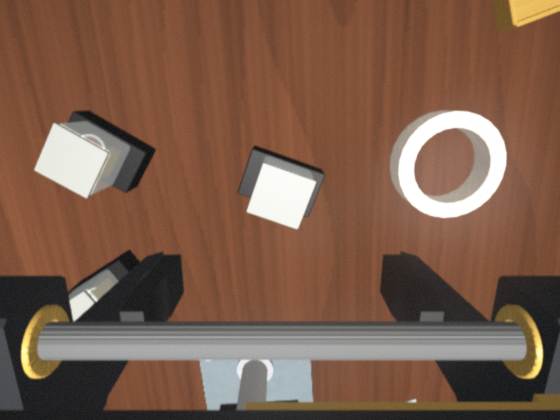

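```bash
cat >> h.py <<'E'
def relay_tops(im,c,zt=0.075,roi=(0,560,0,420)):
    hsv=cv2.cvtColor(im,cv2.COLOR_BGR2HSV)
    mk=((hsv[...,1]<30)&(hsv[...,2]>185)).astype(np.uint8)
    m2=np.zeros_like(mk);x0,x1,y0,y1=roi;m2[y0:y1,x0:x1]=mk[y0:y1,x0:x1]
    out=[]
    for cn in cv2.findContours(m2,cv2.RETR_EXTERNAL,cv2.CHAIN_APPROX_NONE)[0]:
        if cv2.contourArea(cn)<200: continue
        w=np.array([onz(c,*p,zt)[:2]*1000 for p in cn[:,0]],np.float32)
        out.append((cn[:,0].mean(0),cv2.minAreaRect(w)))
    return out
E
python3 - <<'E'
from h import *
im=cv2.imread("pics/w5_raw.png"); c=cam("wrist")
for o in relay_tops(im,c,roi=(200,360,130,250)): print(o)
crop(im,210,130,350,245,5.5,"w5c")
E
```

```text
(array([280.3929, 195.301 ]), ((559.0068969726562, 325.733154296875), (41.49716567993164, 43.57600021362305), 67.3477783203125))
```

View pics/w5c.png

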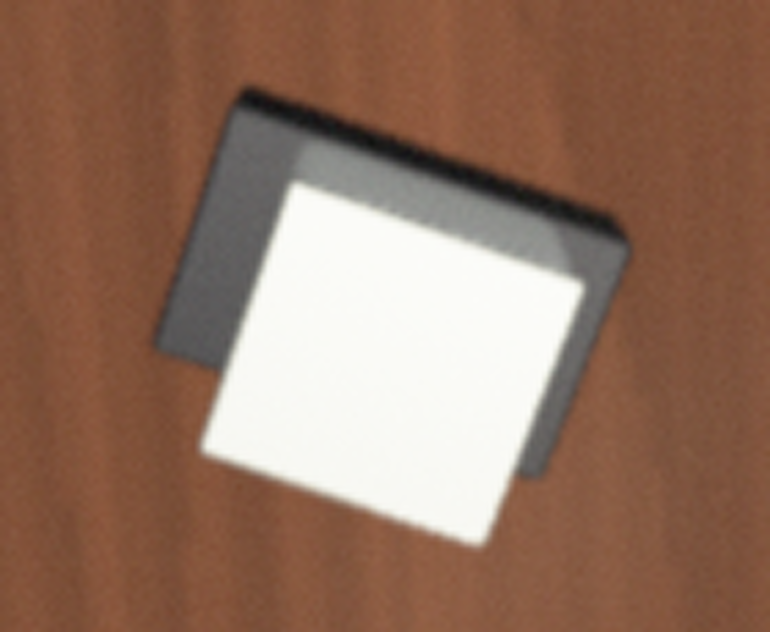

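Relay A's centre is (0.559, 0.3257), with its foot's long side at −22.65°. I'll turn the jaws to 67.35° and descend.

>>> {"op": "arm_command", "data": {"series": [[[-0.1,0,-0.5],[0,0,7.8],1],[[0,0,-0.5],[0,0,7.8],1],[[0,0,-0.5],[0,0,7.8],1],[[0,0,-1],[0,0,7.8],1],[[0,0,-1],[0,0,7.8],1],[[0,0,-1],[0,0,7.8],1],[[0,0,-1],[0,0,7.8],1],[[0,0,-1],[0,0,7.8],1]]}}

```text
time_s: 14.05
eef_pos: [0.5598, 0.3246, 0.1393]
ee_rot: [3.141, -0.0, 1.037]
contact_force: [-0.5, 0.2, 0.2]
grip_width: 0.088
```

>>> {"op": "arm_command", "data": {"series": [[[0,0,-1],[0,0,8.1],1],[[0,0,-2.5],[0,0,0],1],[[0,0,-2.5],[0,0,0],1],[[0,0,-2.5],[0,0,0],1],[[0,0,-1.4],[0,0,0],1],[[0,0,0],[0,0,0],0.4],[[0,0,0],[0,0,0],-1],[[0,0,0],[0,0,0],-1]], "squeeze": 20}}

```text
time_s: 14.85
eef_pos: [0.5598, 0.326, 0.0422]
ee_rot: [3.14, -0.002, 1.174]
contact_force: [0.1, -0.2, 0.8]
grip_width: 0.0659
```

>>> {"op": "arm_command", "data": {"series": [[[0,0,0],[0,0,0],-1],[[0,0,0],[0,0,0],-1],[[0,0,0],[0,0,0],-1],[[0,0,0],[0,0,0],-1],[[0,0,0],[0,0,0],-1]]}}

```text
time_s: 15.35
eef_pos: [0.5593, 0.3263, 0.0413]
ee_rot: [3.141, -0.001, 1.174]
contact_force: [0.6, 2.6, 2.7]
grip_width: 0.0417
```

Grip width 41.7 mm. Lift, turn to rack alignment, and go view the sockets.

>>> {"op": "arm_command", "data": {"series": [[[0,0,2],[0,0,0],-1],[[0,0,4],[0,0,0],-1],[[0,0,4.5],[0,0,0],-1],[[0,-1,4.5],[0,0,5],-1],[[-1,-3,3],[0,0,5],-1],[[-1.5,-4,1.9],[0,0,5],-1],[[-1.5,-4,0],[0,0,5],-1],[[-1.5,-4,0],[0,0,3.4],-1]], "squeeze": 30}}

```text
time_s: 16.15
eef_pos: [0.5028, 0.1645, 0.2395]
ee_rot: [-3.141, 0.001, 1.586]
contact_force: [0.9, -0.6, -2.1]
grip_width: 0.0417
```

>>> {"op": "arm_command", "data": {"series": [[[-1.5,-4,0],[0,0,0],-1],[[-1.5,-4,0],[0,0,0],-1],[[-1.5,-3.2,0],[0,0,0],-1],[[-1,-2,0],[0,0,0],-1],[[-1,0,0],[0,0,0],-1],[[0,0,0],[0,0,0],-1],[[0,0,0],[0,0,0],-1]]}}

```text
time_s: 16.85
eef_pos: [0.439, 0.0347, 0.2397]
ee_rot: [-3.141, -0.0, 1.584]
contact_force: [0.4, 0.1, -2.5]
grip_width: 0.0417
```

Run:
```python
from h import *
s=r.get_state();print(s['eef_pos'],s['ee_rot'],s['joint_positions'],s['grip_width'])
im,c=snap("wrist","w6")
```

```text
[0.439  0.0347 0.2397] [-3.1415 -0.0002  1.5835] [-0.1884  0.1241  1.7319  0.0002  1.2857 -1.772 ] 0.04168183355562265
```

View pics/w6_raw.png

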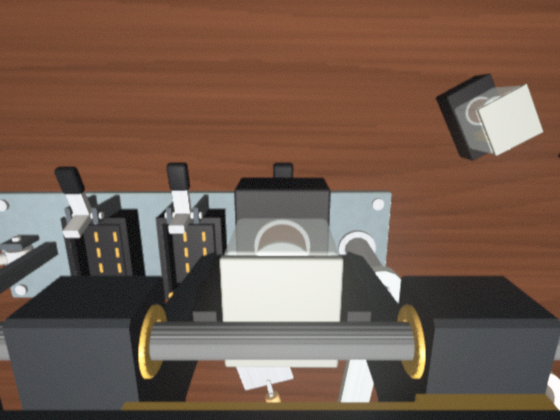

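Run:
```python
from h import *
s=r.get_state();im=cv2.imread("pics/w6_raw.png");c=cam("wrist",s)
print(onz(c,390,193,.012), rackT(.5215,-.0595,.0125)@[-.062,.215,.012,1])
print(onz(c,0,194.5,.012))
crop(im,150,170,260,270,5,"w6a"); crop(im,220,160,350,280,5,"w6b")
```

```text
[0.4564 0.1482 0.012 ] [0.4568 0.1547 0.012  1.    ]
[ 0.4632 -0.2652  0.012 ]
```

View pics/w6a.png

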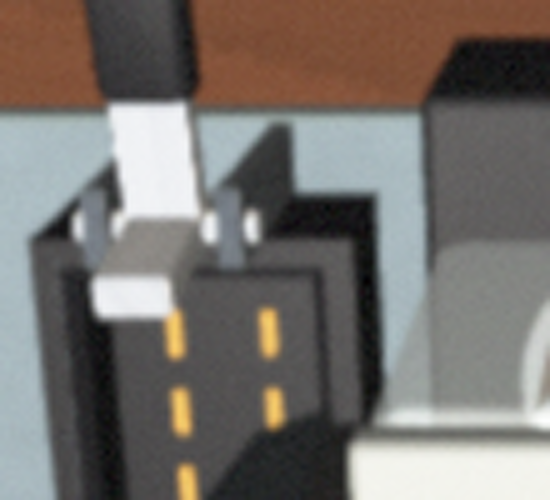

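View pics/w6b.png

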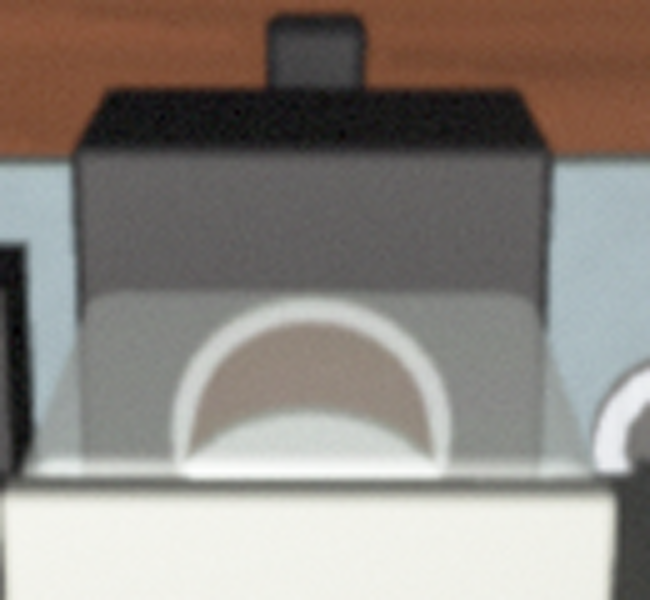

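Run:
```python
from h import *
p=r.camera_params("wrist");T=p["tool_from_camera"];f=210/np.tan(np.radians(p["vertical_fov"]/2))
def tool(u,v,z):
    d=T[:3,:3]@[(u-p["cx"])/f,(v-p["cy"])/f,1];return T[:3,3]+d*(z-T[2,3])/d[2]
g=lambda x,y:((x+.5)/5-.5+220,(y+.5)/5-.5+160)
for q,z in [((78,152),.013),((552,152),.013),((105,90),.041),((520,90),.041)]:
    print(q,tool(*g(*q),z))
```

```text
(78, 152) [-0.0224 -0.0357  0.013 ]
(552, 152) [ 0.0202 -0.0357  0.013 ]
(105, 90) [-0.023  -0.0357  0.041 ]
(520, 90) [ 0.0204 -0.0357  0.041 ]
```

>>> {"op": "arm_command", "data": {"series": [[[3,-0.2,0],[0,0,0],-1],[[3,0,-1],[0,0,0],-1],[[2.1,0,-3],[0,0,0],-1],[[0,0,-3.5],[0,0,0],-1],[[0,0,-3],[0,0,0],-1],[[0,0,-2],[0,0,0],-1],[[0,0,-1.3],[0,0,0],-1],[[0,0,0],[0,0,0],-1]]}}

```text
time_s: 17.7
eef_pos: [0.5195, 0.0326, 0.1003]
ee_rot: [-3.139, -0.0, 1.584]
contact_force: [0.5, -0.0, -1.8]
grip_width: 0.0416
```

Run:
```python
from h import *
s=r.get_state();print(s['eef_pos'],s['ee_rot'],s['contact_force'])
im,c=snap("wrist","w7"); crop(im,170,100,390,265,3.6,"w7c")
im,c=snap("top","t3"); crop(im,220,190,320,290,6,"t3c")
```

```text
[0.5195 0.0326 0.1003] [-3.1389 -0.0005  1.5836] [ 0.5121 -0.0188 -1.7876]
```

View pics/w7c.png

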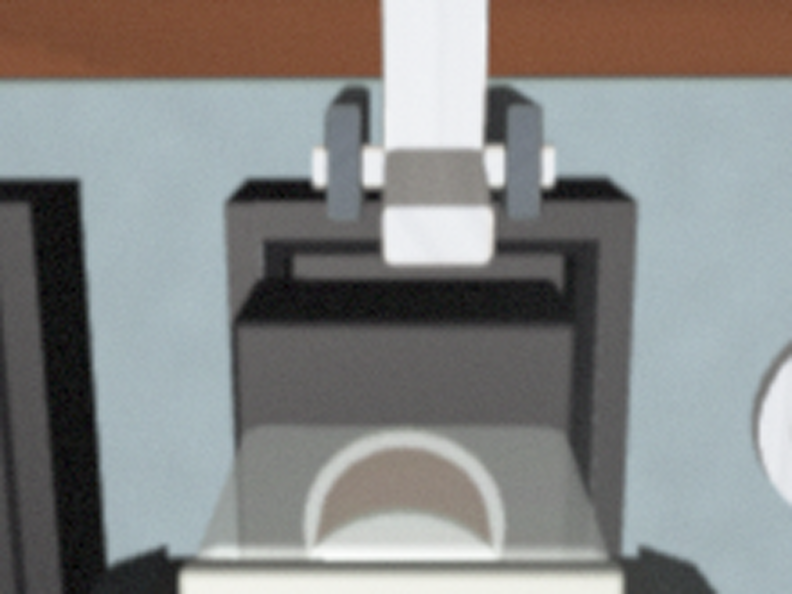

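Run:
```python
from h import *
s=r.get_state();c=cam("wrist",s)
g=lambda x,y:((x+.5)/3.6-.5+170,(y+.5)/3.6-.5+100)
zb=s['eef_pos'][2]-.041
for nm,q,z in [("footbotL",(262,283),zb),("footbotR",(550,283),zb),("foottopL",(239,321),zb+.028),("foottopR",(575,321),zb+.028),("blkL",(228,203),.045),("blkR",(635,203),.045),("pockL",(266,243),.045),("pockR",(600,243),.045),("floorL",(290,253),.025)]:
    print(nm,onz(c,*g(*q),z))
```

```text
footbotL [0.4855 0.0097 0.0614]
footbotR [0.485  0.0515 0.0614]
foottopL [0.4846 0.0098 0.0894]
foottopR [0.4841 0.0516 0.0894]
blkL [0.4763 0.0029 0.045 ]
blkR [0.4756 0.0661 0.045 ]
pockL [0.4825 0.0087 0.045 ]
pockR [0.4819 0.061  0.045 ]
floorL [0.4877 0.0107 0.025 ]
```

View pics/t3c.png

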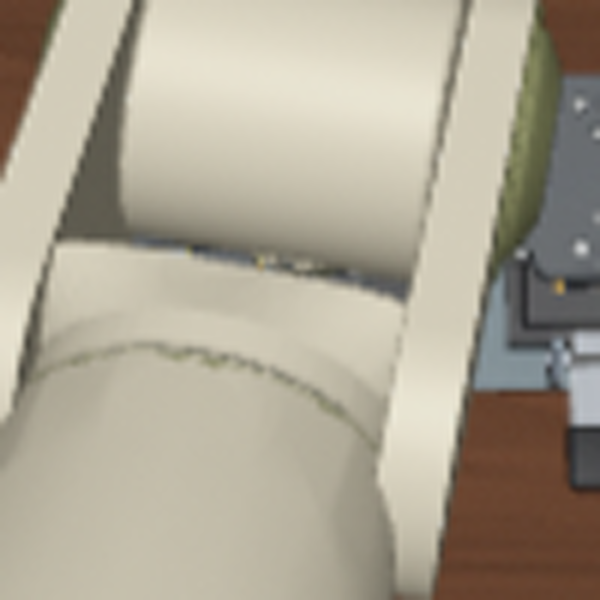

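>>> {"op": "arm_command", "data": {"series": [[[0.1,0.4,-0.4],[0,0,0],-1],[[0,0,-0.6],[0,0,0],-1],[[0,0,0],[0,0,0],-1],[[0,0,0],[0,0,0],-1]]}}

```text
time_s: 18.2
eef_pos: [0.521, 0.036, 0.0918]
ee_rot: [-3.142, 0.0, 1.583]
contact_force: [-0.0, 0.6, -3.3]
grip_width: 0.0417
```

Run:
```python
from h import *
s=r.get_state();print(s['eef_pos'],s['ee_rot'],s['contact_force'])
im,c=snap("wrist","w8"); crop(im,170,100,390,265,3.6,"w8c")
```

```text
[0.521  0.036  0.0918] [-3.1416  0.      1.5828] [-0.02    0.5802 -3.2799]
```

View pics/w8c.png

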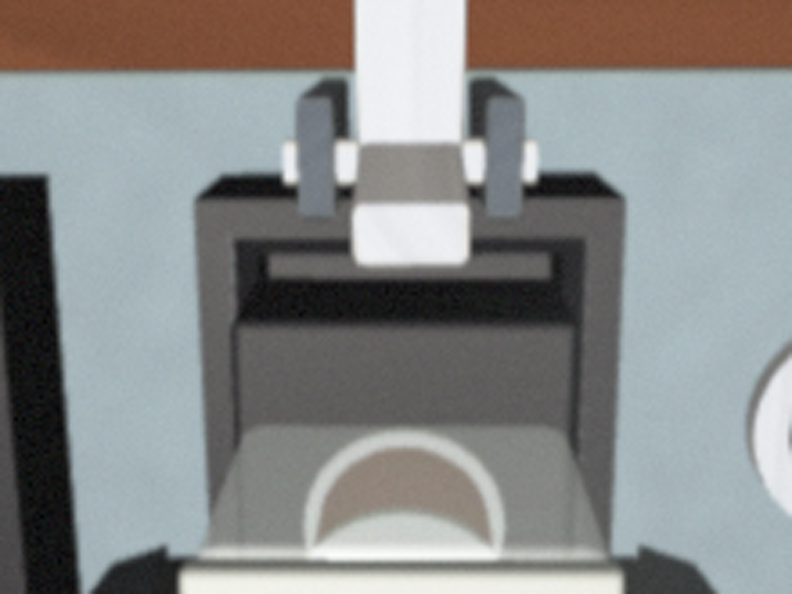

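Run:
```python
from h import *
s=r.get_state();c=cam("wrist",s)
g=lambda x,y:((x+.5)/3.6-.5+170,(y+.5)/3.6-.5+100)
zb=s['eef_pos'][2]-.041
for nm,q,z in [("footbotL",(262,283),zb),("footbotR",(550,283),zb),("foottopL",(239,321),zb+.028),("foottopR",(575,321),zb+.028),("blkL",(197,199),.045),("blkR",(624,199),.045),("pockL",(236,241),.045),("pockR",(584,241),.045)]:
    print(nm,onz(c,*g(*q),z))
```

```text
footbotL [0.486  0.0134 0.0509]
footbotR [0.4855 0.0553 0.0509]
foottopL [0.4851 0.0135 0.0789]
foottopR [0.4846 0.0553 0.0789]
blkL [0.4747 0.0035 0.045 ]
blkR [0.474  0.0663 0.045 ]
pockL [0.4809 0.0091 0.045 ]
pockR [0.4803 0.0607 0.045 ]
```

>>> {"op": "arm_command", "data": {"series": [[[-0.05,0.06,0],[0,0,0],-1],[[0,0,-0.3],[0,0,0],-1],[[0,0,-0.3],[0,0,0],-1],[[0,0,-0.3],[0,0,0],-1],[[0,0,-0.3],[0,0,0],-1],[[0,0,0],[0,0,0],-1]]}}

```text
time_s: 18.85
eef_pos: [0.5202, 0.0366, 0.0792]
ee_rot: [-3.141, -0.0, 1.583]
contact_force: [-0.2, -0.2, -2.6]
grip_width: 0.0418
```

>>> {"op": "arm_command", "data": {"series": [[[0,0,-0.3],[0,0,0],-1],[[0,0,-0.3],[0,0,0],-1],[[0,0,-0.3],[0,0,0],-1],[[0,0,-0.3],[0,0,0],-1],[[0,0,0],[0,0,0],-1]]}}

```text
time_s: 19.35
eef_pos: [0.5202, 0.0366, 0.0672]
ee_rot: [-3.141, -0.0, 1.583]
contact_force: [0.4, -0.1, -2.7]
grip_width: 0.0413
```

>>> {"op": "arm_command", "data": {"series": [[[0,0,-0.1],[0,0,0],-1],[[0,0,-0.1],[0,0,0],-1],[[0,0,0],[0,0,0],-1],[[0,0,0],[0,0,0],-0.2],[[0,0,0],[0,0,0],-0.2],[[0,0,0],[0,0,0],0.2],[[0,0,0],[0,0,0],0.2],[[0,0,0],[0,0,0],0.2]]}}

```text
time_s: 20.15
eef_pos: [0.5206, 0.0365, 0.0657]
ee_rot: [3.141, 0.0, 1.583]
contact_force: [-0.1, 0.2, -0.9]
grip_width: 0.0529
```

Run:
```python
from h import *
s=r.get_state();print(s['eef_pos'],s['ee_rot'],s['contact_force'],s['grip_width'])
im,c=snap("wrist","w9"); crop(im,170,100,390,265,3.6,"w9c")
```

```text
[0.5206 0.0365 0.0657] [3.1413 0.0001 1.5827] [-0.1118  0.2318 -0.8573] 0.052923150176737495
```

View pics/w9c.png

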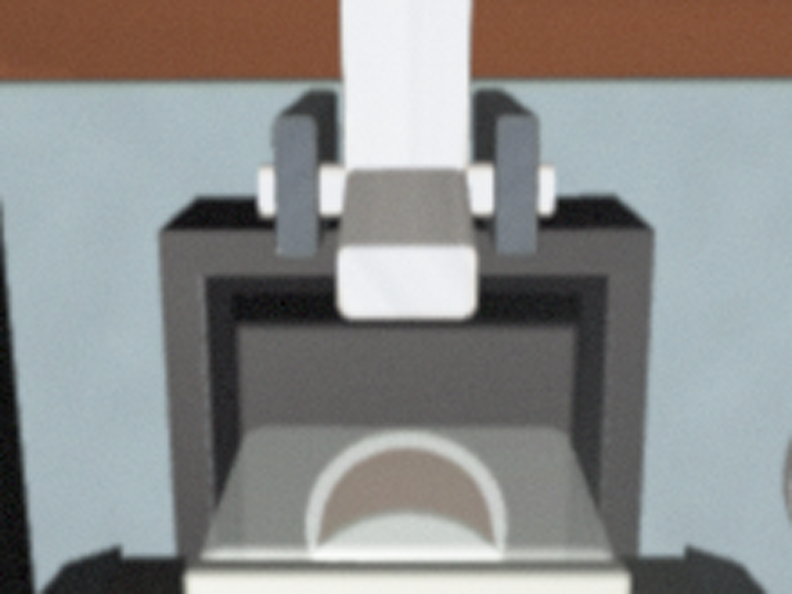

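Relay A sits in socket 2. Moving off to lever 2's grip.

>>> {"op": "arm_command", "data": {"series": [[[0,0,2.5],[0,0,0],0.4],[[0,0,3],[0,0,0],0.4],[[-3,0,0.5],[0,0,0],0.4],[[-4.4,0,0],[0,0,0],0.2],[[-2,0,-2],[0,0,0],0.1],[[0,0,-3],[0,0,0],0],[[0,0,-2.4],[0,0,0],0],[[0,0,0],[0,0,0],0]]}}

```text
time_s: 21.0
eef_pos: [0.425, 0.0368, 0.0498]
ee_rot: [-3.137, -0.001, 1.583]
contact_force: [0.4, -0.3, -0.1]
grip_width: 0.0442
```

Run:
```python
from h import *
s=r.get_state();print(s['eef_pos'],s['ee_rot'],s['contact_force'],s['grip_width'])
im,c=snap("wrist","w10"); im,c=snap("side","s2"); crop(im,230,145,390,285,4,"s2c")
```

```text
[0.425  0.0368 0.0498] [-3.137  -0.0009  1.5825] [ 0.3981 -0.3438 -0.1397] 0.04418493394660402
```

View pics/w10_raw.png

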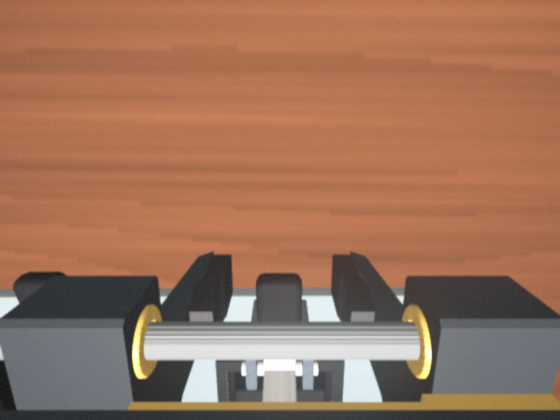

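View pics/s2c.png

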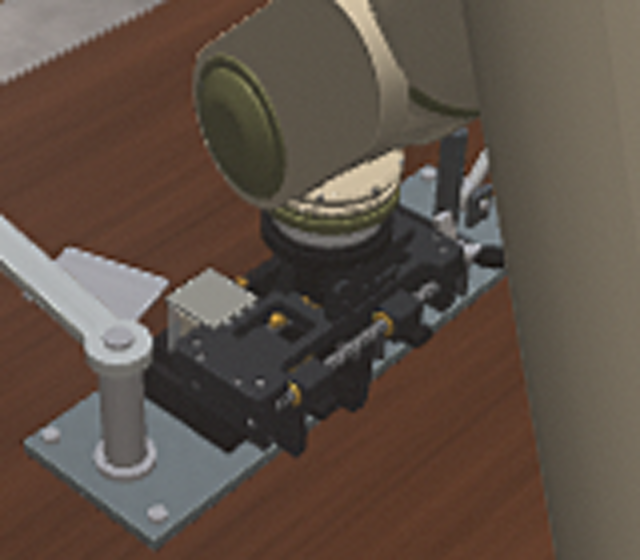

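>>> {"op": "arm_command", "data": {"series": [[[0,0,-0.8],[0,0,0],-1],[[0,0,0],[0,0,0],-1],[[0,0,0],[0,0,0],-1],[[0,0,0],[0,0,0],-1],[[0,0,0],[0,0,0],-1],[[0,0,0],[0,0,0],-1]], "squeeze": 12}}

```text
time_s: 21.7
eef_pos: [0.4267, 0.0359, 0.0441]
ee_rot: [3.141, 0.001, 1.583]
contact_force: [-1.2, -5.9, -0.6]
grip_width: 0.0172
```

>>> {"op": "arm_command", "data": {"series": [[[0.13,0,0.79],[0,0,0],-1],[[0.28,0,0.75],[0,0,0],-1],[[0.42,0,0.69],[0,0,0],-1],[[0.54,0,0.59],[0,0,0],-1],[[0.65,0,0.48],[0,0,0],-1],[[0.73,0,0.35],[0,0,0],-1],[[0.71,0,0.19],[0,0,0],-1],[[0.73,0,0.06],[0,0,0],-1]]}}

```text
time_s: 22.5
eef_pos: [0.4649, 0.0365, 0.0817]
ee_rot: [-3.131, 0.0, 1.584]
contact_force: [-18.9, -6.4, 1.9]
grip_width: 0.0176
```

>>> {"op": "arm_command", "data": {"series": [[[0.2,0,0],[0,0,0],-1],[[0.1,0,0],[0,0,0],-1],[[0,0,0],[0,0,0],-1]]}}

```text
time_s: 22.8
eef_pos: [0.4675, 0.0365, 0.0816]
ee_rot: [-3.13, -0.0, 1.584]
contact_force: [-17.5, -6.3, 2.4]
grip_width: 0.0177
```

Run:
```python
from h import *
s=r.get_state();print(s['eef_pos'],s['ee_rot'],s['contact_force'],s['grip_width'])
im,c=snap("side","s3"); crop(im,230,145,390,285,4,"s3c")
```

```text
[0.4675 0.0365 0.0816] [-3.1302 -0.      1.5837] [-17.485   -6.3112   2.4403] 0.01772173194503921
```

View pics/s3c.png

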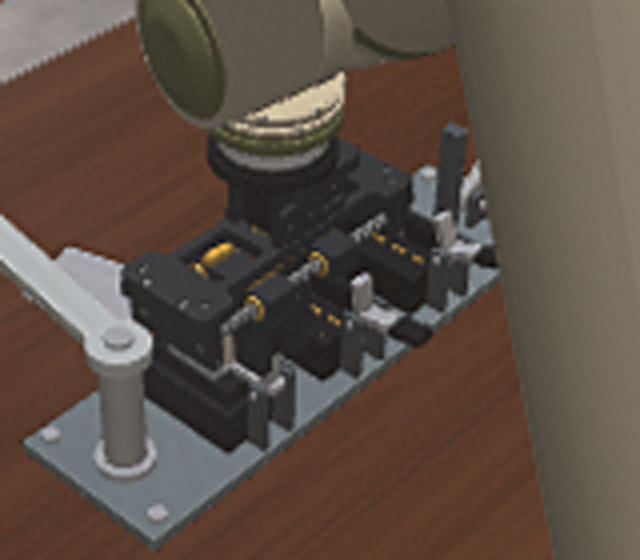

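>>> {"op": "arm_command", "data": {"series": [[[0,0,0],[0,0,0],-0.3],[[0,0,0],[0,0,0],-0.2],[[0,0,0],[0,0,0],-0.2],[[0,0,3],[0,0,0],0],[[-1,0,4],[0,0,0],1],[[-3,4,3],[0,0,0],1],[[-3,4,2],[0,0,0],1],[[-2,4,0],[0,0,0],1]]}}

```text
time_s: 23.65
eef_pos: [0.3876, 0.1491, 0.1996]
ee_rot: [3.136, -0.001, 1.582]
contact_force: [1.2, 1.1, -0.2]
grip_width: 0.0732
```

Run:
```python
from h import *
s=r.get_state();print(s['eef_pos'],s['ee_rot'],s['joint_positions'],s['contact_force'],s['grip_width'])
im,c=snap("side","s4"); crop(im,230,145,390,285,5,"s4c")
im,c=snap("wrist","w11")
```

```text
[0.3876 0.1491 0.1996] [ 3.1363 -0.0006  1.5816] [ 0.0832  0.1054  1.8643  0.0002  1.1666 -1.4984] [ 1.1903  1.0918 -0.228 ] 0.07316285464755849
```

View pics/s4c.png

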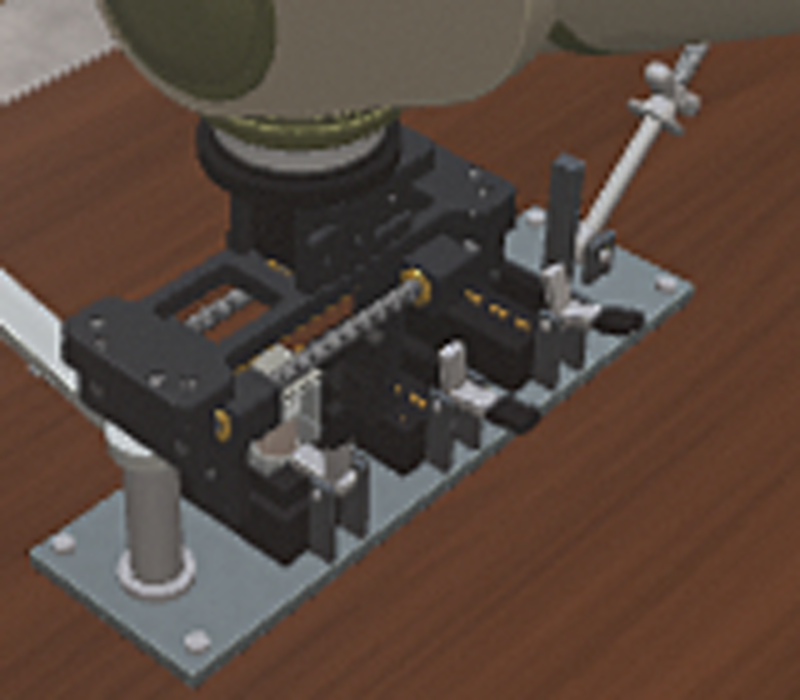

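View pics/w11_raw.png

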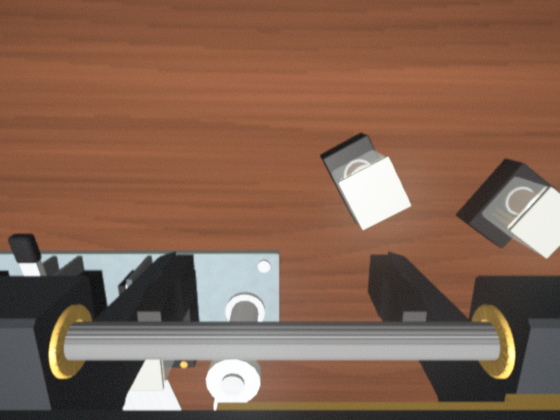

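>>> {"op": "arm_command", "data": {"series": [[[-0.2,1.5,0],[0,0,7.2],1],[[-0.3,2,0],[0,0,7.2],1],[[-0.3,2,0],[0,0,7.2],1],[[-0.2,1.5,0],[0,0,7.2],1],[[0,0,0],[0,0,0],1],[[0,0,0],[0,0,0],1],[[0,0,0],[0,0,0],1]]}}

```text
time_s: 24.45
eef_pos: [0.3781, 0.2173, 0.197]
ee_rot: [-3.142, 0.0, 2.082]
contact_force: [-0.4, -0.9, -0.2]
grip_width: 0.0881
```

Run:
```python
from h import *
s=r.get_state();print(s['eef_pos'],s['ee_rot'],s['dq'])
im,c=snap("wrist","w12")
for o in relay_tops(im,c,roi=(180,380,60,250)): print(o)
im,c=snap("top","t4")
crop(im,220,190,420,330,4,"t4c")
```

```text
[0.3781 0.2173 0.197 ] [-3.1416  0.0001  2.0821] [ 0.0006 -0.0017 -0.     -0.      0.0011 -0.0074]
(array([290.1682, 203.8551]), ((374.40093994140625, 221.6555938720703), (50.911468505859375, 41.423221588134766), 29.898357391357422))
```

View pics/w12_raw.png

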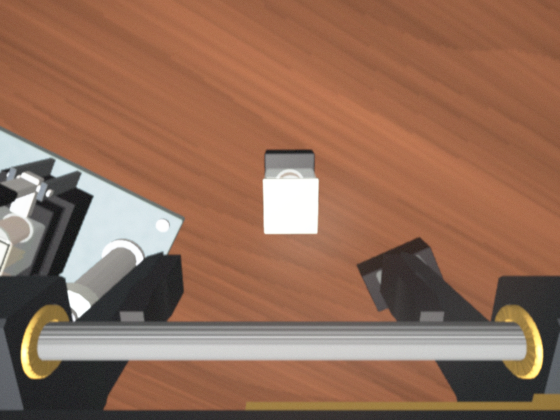

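View pics/t4c.png

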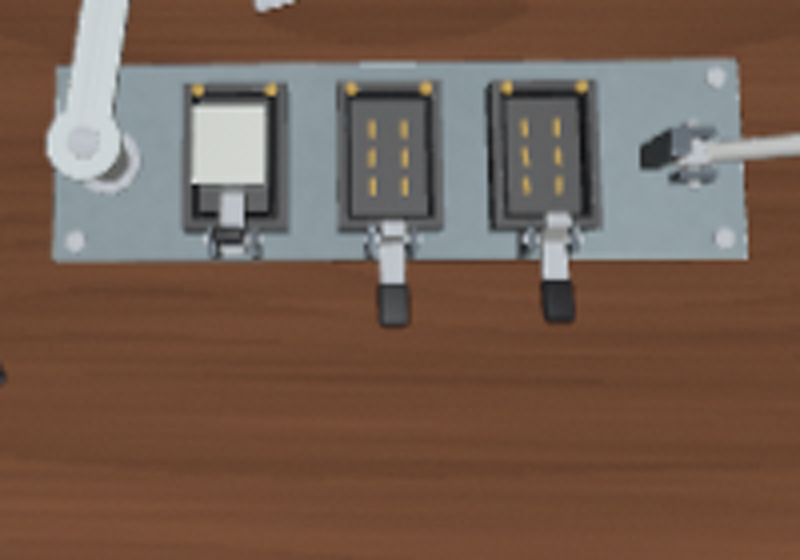

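Run:
```python
from h import *
im=cv2.imread("pics/w12_raw.png");c=cam("wrist");s=r.get_state()
Rm=Ro.from_euler('xyz',s['ee_rot']).as_matrix()
for u,v,z in [(263.5,180,.075),(318,179.5,.075),(317.5,234,.075),(264,234,.075),(290.5,207,.075),(265,170,.028),(314,169,.028),(265,151.5,0.0),(313.5,150.5,0)]:
    p=onz(c,u,v,z); print(u,v,p,Rm.T@(p-s['eef_pos']))
crop(im,240,130,340,250,5,"w12c")
```

```text
263.5 180 [0.3694 0.1957 0.075 ] [-0.0146 -0.0181  0.1221]
318 179.5 [0.349  0.2312 0.075 ] [ 0.0263 -0.0185  0.1221]
317.5 234 [0.3866 0.2533 0.075 ] [0.0272 0.0251 0.1221]
264 234 [0.4072 0.2167 0.075 ] [-0.0148  0.025   0.1221]
290.5 207 [0.3778 0.2239 0.075 ] [0.0058 0.003  0.1221]
265 170 [0.3707 0.1953 0.028 ] [-0.0155 -0.0173  0.1691]
314 169 [0.3489 0.2323 0.028 ] [ 0.0274 -0.0181  0.1691]
265 151.5 [0.3602 0.1883 0.    ] [-0.0166 -0.0298  0.1971]
313.5 150.5 [0.3371 0.2276 0.    ] [ 0.029  -0.0307  0.1971]
```

View pics/w12c.png

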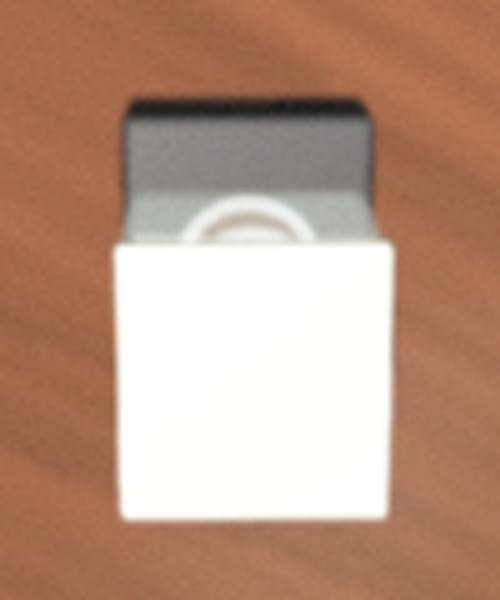

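>>> {"op": "arm_command", "data": {"series": [[[0,0.65,-3],[0,0,0],1],[[0,0,-4],[0,0,0],1],[[0,0,-4],[0,0,0],1],[[0,0,-3],[0,0,0],1],[[0,0,-1.6],[0,0,0],1],[[0,0,0],[0,0,0],-1],[[0,0,0],[0,0,0],-1],[[0,0,0],[0,0,0],-1]], "squeeze": 25}}

```text
time_s: 25.35
eef_pos: [0.3785, 0.2245, 0.0421]
ee_rot: [3.14, 0.001, 2.085]
contact_force: [0.5, -1.1, 0.4]
grip_width: 0.0665
```

>>> {"op": "arm_command", "data": {"series": [[[0,0,0],[0,0,0],-1],[[0,0,0],[0,0,0],-1],[[0,0,0],[0,0,0],-1],[[0,0,0],[0,0,0],-1]]}}

```text
time_s: 25.75
eef_pos: [0.3779, 0.2246, 0.0414]
ee_rot: [3.141, 0.0, 2.085]
contact_force: [-1.7, 1.5, 4.1]
grip_width: 0.0422
```

>>> {"op": "arm_command", "data": {"series": [[[0,0,2.5],[0,0,0],-1],[[0,0,4],[0,0,0],-1],[[0,0,4.5],[0,0,-4],-1],[[1,-2,4.5],[0,0,-5],-1],[[1.5,-3,1],[0,0,-5],-1],[[2,-4,0],[0,0,-5],-1],[[2,-4,0],[0,0,-5],-1],[[2,-4,0],[0,0,-4.8],-1]]}}

```text
time_s: 26.55
eef_pos: [0.4629, 0.053, 0.2056]
ee_rot: [-3.141, -0.0, 1.579]
contact_force: [1.0, 0.2, -3.4]
grip_width: 0.0416
```

>>> {"op": "arm_command", "data": {"series": [[[2,-4,0],[0,0,0],-1],[[2,-4,0],[0,0,0],-1],[[1.5,-3,-1],[0,0,0],-1],[[0.4,-0.2,-2],[0,0,0],-1],[[0,0,-3],[0,0,0],-1],[[0,0,-2.5],[0,0,0],-1],[[0,0,-2],[0,0,0],-1],[[0,0,0],[0,0,0],-1]]}}

```text
time_s: 27.35
eef_pos: [0.52, -0.0569, 0.0981]
ee_rot: [-3.136, -0.002, 1.583]
contact_force: [-0.6, 0.1, -2.2]
grip_width: 0.0419
```

Run:
```python
from h import *
s=r.get_state();print(s['eef_pos'],s['ee_rot'],s['contact_force'],s['grip_width'])
im,c=snap("wrist","w13"); crop(im,170,100,390,265,3.6,"w13c")
```

```text
[ 0.52   -0.0569  0.0981] [-3.1357 -0.0021  1.5826] [-0.6101  0.0526 -2.1848] 0.041886791446031336
```

View pics/w13c.png

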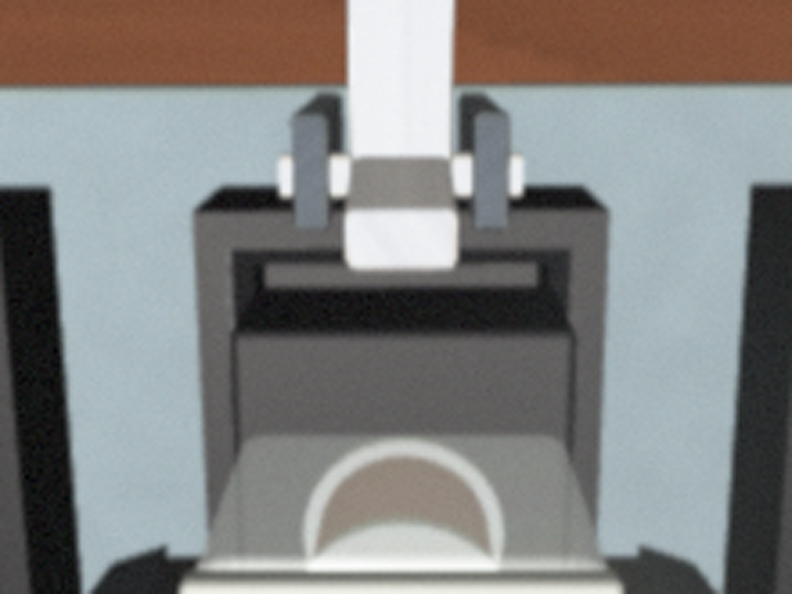

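>>> {"op": "arm_command", "data": {"series": [[[-0.1,-0.04,-0.4],[0,0,0],-1],[[0,0,-0.4],[0,0,0],-1],[[0,0,0],[0,0,0],-1],[[0,0,0],[0,0,0],-1]]}}

```text
time_s: 27.8
eef_pos: [0.5209, -0.0578, 0.0931]
ee_rot: [3.141, 0.0, 1.583]
contact_force: [-0.6, 0.6, -2.8]
grip_width: 0.0415
```

Run:
```python
from h import *
s=r.get_state();print(s['eef_pos'],s['ee_rot'],s['contact_force'],s['grip_width'])
im,c=snap("wrist","w14"); crop(im,170,100,390,265,3.6,"w14c")
```

```text
[ 0.5209 -0.0578  0.0931] [3.1411 0.0002 1.5828] [-0.57    0.5981 -2.7527] 0.04152630289253558
```

View pics/w14c.png

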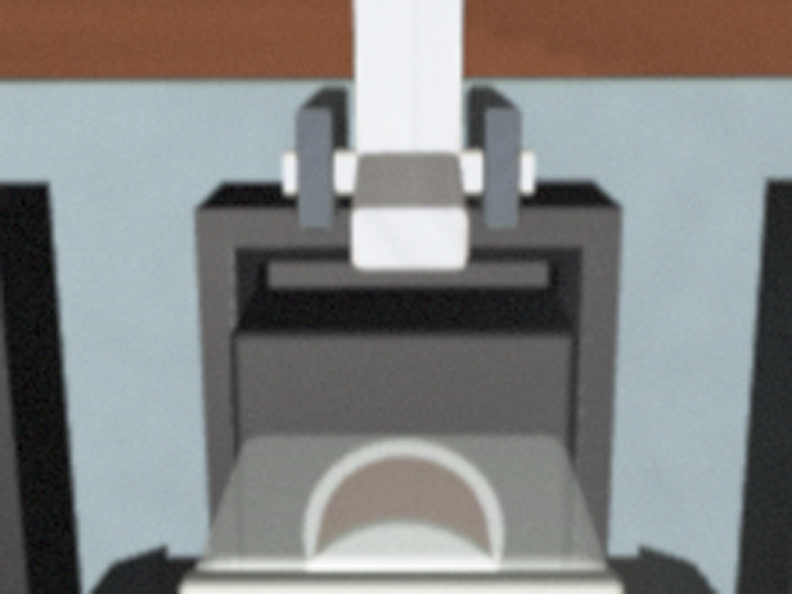

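>>> {"op": "arm_command", "data": {"series": [[[-0.03,0.06,-0.2],[0,0,0],-1],[[0,0,-0.3],[0,0,0],-1],[[0,0,-0.3],[0,0,0],-1],[[0,0,-0.3],[0,0,0],-1],[[0,0,-0.3],[0,0,0],-1],[[0,0,-0.3],[0,0,0],-1],[[0,0,0],[0,0,0],-1]]}}

```text
time_s: 28.55
eef_pos: [0.5202, -0.0571, 0.0753]
ee_rot: [-3.141, -0.0, 1.583]
contact_force: [-0.3, -0.2, -3.0]
grip_width: 0.0419
```

>>> {"op": "arm_command", "data": {"series": [[[0,0,-0.3],[0,0,0],-1],[[0,0,-0.3],[0,0,0],-1],[[0,0,-0.2],[0,0,0],-1],[[0,0,-0.2],[0,0,0],-1],[[0,0,0],[0,0,0],-1]]}}

```text
time_s: 29.05
eef_pos: [0.5204, -0.0572, 0.0663]
ee_rot: [-3.142, 0.0, 1.583]
contact_force: [-4.0, 1.0, 4.4]
grip_width: 0.0415
```

>>> {"op": "arm_command", "data": {"series": [[[0,0,0],[0,0,0],-0.2],[[0,0,0],[0,0,0],0.2],[[0,0,0],[0,0,0],0.3],[[0,0,0],[0,0,0],0.3],[[0,0,2.5],[0,0,0],0.4],[[0,0,3],[0,0,0],0.4],[[-3,0,0.5],[0,0,0],0.4],[[-4.3,0,0],[0,0,0],0.2]]}}

```text
time_s: 29.85
eef_pos: [0.448, -0.0576, 0.1267]
ee_rot: [3.138, 0.001, 1.583]
contact_force: [-0.2, -1.0, -0.3]
grip_width: 0.056
```

>>> {"op": "arm_command", "data": {"series": [[[-1.9,0,-2],[0,0,0],0],[[0,0,-3],[0,0,0],0],[[0,0,-3.3],[0,0,0],-0.2],[[0,0,0],[0,0,0],-0.4],[[0,0,0],[0,0,0],-1],[[0,0,0],[0,0,0],-1],[[0,0,0],[0,0,0],-1],[[0,0,0],[0,0,0],-1]], "squeeze": 12}}

```text
time_s: 30.65
eef_pos: [0.4291, -0.0581, 0.0442]
ee_rot: [3.14, 0.002, 1.583]
contact_force: [-2.0, -6.0, -1.8]
grip_width: 0.0172
```

>>> {"op": "arm_command", "data": {"series": [[[0.13,0,0.79],[0,0,0],-1],[[0.28,0,0.75],[0,0,0],-1],[[0.42,0,0.69],[0,0,0],-1],[[0.54,0,0.59],[0,0,0],-1],[[0.65,0,0.48],[0,0,0],-1],[[0.73,0,0.35],[0,0,0],-1],[[0.71,0,0.19],[0,0,0],-1],[[0.73,0,0.06],[0,0,0],-1]]}}

```text
time_s: 31.45
eef_pos: [0.4678, -0.0575, 0.0822]
ee_rot: [-3.134, 0.0, 1.584]
contact_force: [-20.5, -8.7, 1.1]
grip_width: 0.0177
```

>>> {"op": "arm_command", "data": {"series": [[[0.2,0,0],[0,0,0],-1],[[0,0,0],[0,0,0],-1],[[0,0,0],[0,0,0],-1]]}}

```text
time_s: 31.75
eef_pos: [0.4697, -0.0575, 0.0822]
ee_rot: [-3.135, 0.0, 1.584]
contact_force: [-15.6, -6.5, -0.1]
grip_width: 0.0177
```

>>> {"op": "arm_command", "data": {"series": [[[0,0,0],[0,0,0],-0.3],[[0,0,0],[0,0,0],-0.2],[[0,0,0],[0,0,0],-0.2],[[0,0,3],[0,0,0],0],[[-1,0,4],[0,0,0],1],[[-1,4,3],[0,0,0],1],[[-0.6,4.5,2],[0,0,-5],1],[[-0.6,4.8,0],[0,0,-5],1]]}}

```text
time_s: 32.55
eef_pos: [0.4414, 0.0762, 0.2045]
ee_rot: [3.135, -0.001, 1.403]
contact_force: [1.4, -0.3, -0.9]
grip_width: 0.0733
```

>>> {"op": "arm_command", "data": {"series": [[[-0.6,4.8,0],[0,0,-5],1],[[-0.6,4.8,0],[0,0,-5],1],[[-0.6,4.8,0],[0,0,-5],1],[[-0.6,4.8,0],[0,0,-5],1],[[-0.6,4.8,0],[0,0,-5],1],[[-0.6,4.5,0],[0,0,0],1],[[0,0,0],[0,0,0],1],[[0,0,0],[0,0,0],1]]}}

```text
time_s: 33.35
eef_pos: [0.4042, 0.3605, 0.2013]
ee_rot: [3.141, -0.0, 0.974]
contact_force: [0.5, -0.3, -0.7]
grip_width: 0.0881
```

Run:
```python
from h import *
s=r.get_state();print(s['eef_pos'],s['ee_rot'],s['dq'],s['joint_positions'])
im,c=snap("wrist","w15")
for o in relay_tops(im,c,roi=(180,380,60,250)): print(o)
im,c=snap("top","t5")
crop(im,100,180,420,330,2.5,"t5c")
```

```text
[0.4042 0.3605 0.2013] [ 3.1414 -0.      0.9739] [-0.0436 -0.0171  0.0223 -0.0018 -0.0014 -0.0051] [ 0.512   0.3801  1.5042 -0.0002  1.2572 -0.4618]
(array([282.8884, 190.7023]), ((396.9586181640625, 364.3929138183594), (41.61437225341797, 49.69105529785156), 55.7744140625))
```

View pics/w15_raw.png

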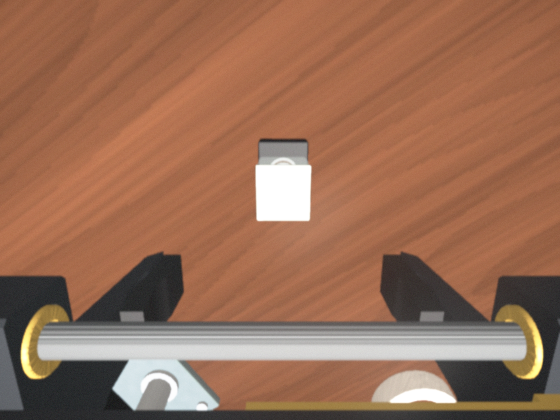

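View pics/t5c.png

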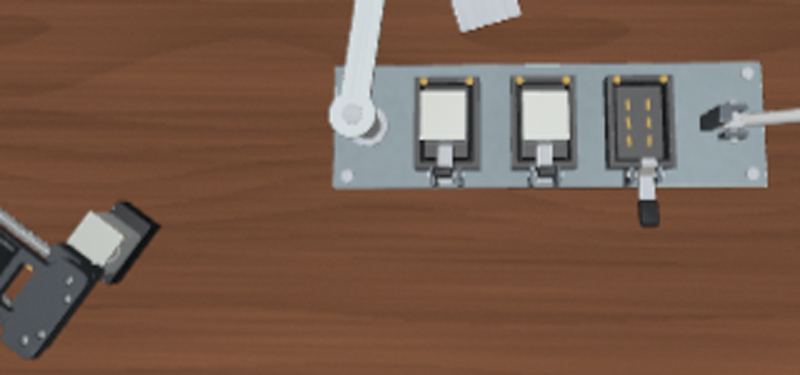

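Run:
```python
from h import *
c=cam("wrist");s=r.get_state()
Rm=Ro.from_euler('xyz',s['ee_rot']).as_matrix()
print(s['eef_pos'])
for u,v,z in [(283.3,193,.075)]:
    p=onz(c,u,v,z); print(u,v,p,Rm.T@(p-s['eef_pos']))
crop(cv2.imread("pics/w15_raw.png"),233,130,333,250,5,"w15c")
```

```text
[0.4048 0.3592 0.2014]
283.3 193 [0.4003 0.3617 0.075 ] [-0.0005 -0.0052  0.1264]
```

View pics/w15c.png

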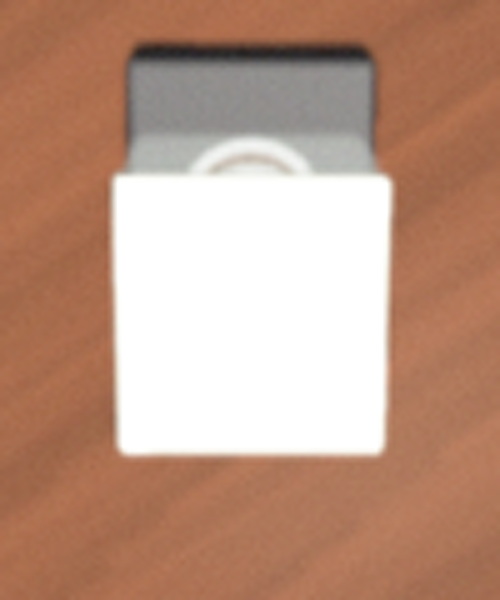

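>>> {"op": "arm_command", "data": {"series": [[[-0.5,0.35,-3],[0,0,0],1],[[0,0,-4],[0,0,0],1],[[0,0,-4],[0,0,0],1],[[0,0,-3.4],[0,0,0],1],[[0,0,-1.6],[0,0,0],1],[[0,0,0],[0,0,0],-1],[[0,0,0],[0,0,0],-1],[[0,0,0],[0,0,0],-1]], "squeeze": 25}}

```text
time_s: 34.25
eef_pos: [0.4004, 0.3635, 0.0427]
ee_rot: [3.141, -0.002, 0.971]
contact_force: [-0.1, -0.1, -0.5]
grip_width: 0.0662
```

>>> {"op": "arm_command", "data": {"series": [[[0,0,0],[0,0,0],-1],[[0,0,0],[0,0,0],-1],[[0,0,0],[0,0,0],-1],[[0,0,0],[0,0,0],-1]]}}

```text
time_s: 34.65
eef_pos: [0.3999, 0.3638, 0.0417]
ee_rot: [3.141, -0.001, 0.972]
contact_force: [-0.0, 1.6, 3.6]
grip_width: 0.0422
```

>>> {"op": "arm_command", "data": {"series": [[[0,0,2.5],[0,0,0],-1],[[0,0,4.5],[0,0,0],-1],[[0,0,4.5],[0,0,5],-1],[[0.5,-2,4],[0,0,5],-1],[[1,-4,1],[0,0,5],-1],[[1,-4.5,0],[0,0,5],-1],[[1,-4.5,0],[0,0,5],-1],[[1,-4.5,0],[0,0,5],-1]]}}

```text
time_s: 35.45
eef_pos: [0.4441, 0.1668, 0.2059]
ee_rot: [-3.141, 0.0, 1.5]
contact_force: [0.5, 0.5, -3.5]
grip_width: 0.0415
```

>>> {"op": "arm_command", "data": {"series": [[[1,-4.5,0],[0,0,5],-1],[[1,-4.5,0],[0,0,0],-1],[[1,-4.5,0],[0,0,0],-1],[[1,-4.5,0],[0,0,0],-1],[[1,-4.5,0],[0,0,0],-1],[[1,-4.5,0],[0,0,0],-1],[[1,-4,0],[0,0,0],-1],[[0.7,-1,-1],[0,0,0],-1]]}}

```text
time_s: 36.25
eef_pos: [0.5219, -0.1552, 0.1963]
ee_rot: [3.141, 0.001, 1.579]
contact_force: [0.2, 1.2, -3.8]
grip_width: 0.0417
```

>>> {"op": "arm_command", "data": {"series": [[[0,0,-2],[0,0,0],-1],[[0,0,-3],[0,0,0],-1],[[0,0,-3],[0,0,0],-1],[[0,0,-2],[0,0,0],-1],[[0,0,0],[0,0,0],-1],[[0,0,0],[0,0,0],-1]]}}

```text
time_s: 36.85
eef_pos: [0.5216, -0.1511, 0.0965]
ee_rot: [-3.141, -0.0, 1.583]
contact_force: [0.3, -0.2, -1.8]
grip_width: 0.0417
```

Run:
```python
from h import *
s=r.get_state();print(s['eef_pos'],s['ee_rot'],s['contact_force'],s['grip_width'])
im,c=snap("wrist","w16"); crop(im,170,100,390,265,3.6,"w16c")
```

```text
[ 0.5216 -0.1511  0.0965] [-3.1412 -0.0002  1.5833] [ 0.3365 -0.2359 -1.7914] 0.041729380192393944
```

View pics/w16c.png

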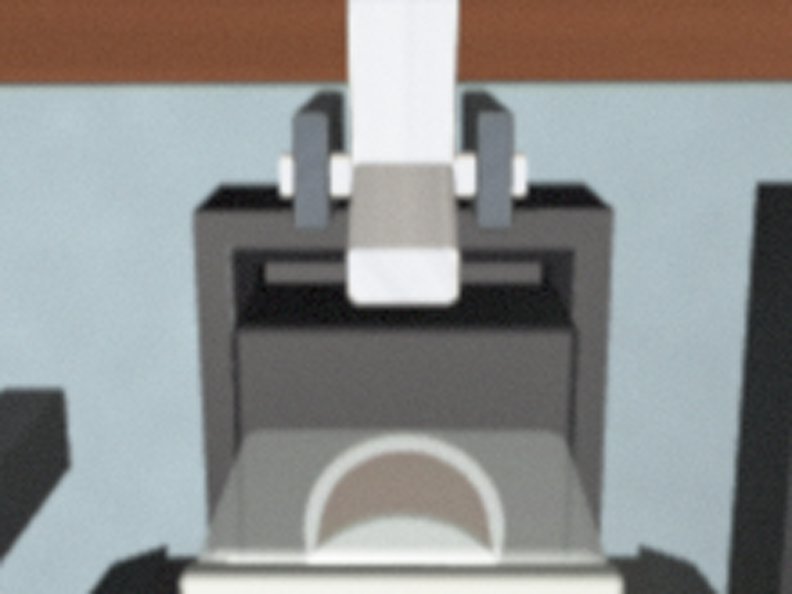

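Run:
```python
from h import *
from scipy.optimize import brentq
p=r.camera_params("wrist")
def camat(pos,rot):
    return cam("wrist",dict(eef_pos=np.array(pos),ee_rot=np.array(rot)))
g=lambda x,y:((x+.5)/3.6-.5+170,(y+.5)/3.6-.5+100)
def hit(c,q,xs,off):  # ray rack-xz points : parametrise z -> x
    return lambda z: onz(c,*g(*q),z)[0]-xs-off
c1=camat([0.5209,-0.0578,0.0931],[3.1411,0.0002,1.5828]); h1=.5207-.052
c0=camat([0.5216,-0.1511,0.0965],[-3.1412,-.0002,1.5833]); h0=.5219-.052
for nm,c,h,q in [("lev1",c1,h1,(410,238)),("lev0",c0,h0,(404,277)),("lev0 low",c0,h0,(404,305)),("lev1 low",c1,h1,(410,268))]:
    print(nm,[(z,round(1000*(onz(c,*g(*q),z)[0]-h),1)) for z in (.06,.07,.08,.085,.09,.1)])
```

```text
lev1 [(0.06, np.float64(9.0)), (0.07, np.float64(7.3)), (0.08, np.float64(5.6)), (0.085, np.float64(4.8)), (0.09, np.float64(3.9)), (0.1, np.float64(2.2))]
lev0 [(0.06, np.float64(14.6)), (0.07, np.float64(12.6)), (0.08, np.float64(10.6)), (0.085, np.float64(9.6)), (0.09, np.float64(8.6)), (0.1, np.float64(6.7))]
lev0 low [(0.06, np.float64(18.7)), (0.07, np.float64(16.4)), (0.08, np.float64(14.2)), (0.085, np.float64(13.1)), (0.09, np.float64(12.0)), (0.1, np.float64(9.8))]
lev1 low [(0.06, np.float64(13.2)), (0.07, np.float64(11.3)), (0.08, np.float64(9.3)), (0.085, np.float64(8.4)), (0.09, np.float64(7.4)), (0.1, np.float64(5.5))]
```

>>> {"op": "arm_command", "data": {"series": [[[0.06,-0.03,-0.3],[0,0,0],-1],[[0,0,-0.3],[0,0,0],-1],[[0,0,-0.3],[0,0,0],-1],[[0,0,-0.3],[0,0,0],-1],[[0,0,-0.3],[0,0,0],-1],[[0,0,0],[0,0,0],-1]]}}

```text
time_s: 37.5
eef_pos: [0.5219, -0.1517, 0.0807]
ee_rot: [-3.141, -0.0, 1.583]
contact_force: [-0.3, -0.1, -3.2]
grip_width: 0.0415
```

>>> {"op": "arm_command", "data": {"series": [[[0,0,-0.3],[0,0,0],-1],[[0,0,-0.3],[0,0,0],-1],[[0,0,-0.3],[0,0,0],-1],[[0,0,0],[0,0,0],-1]]}}

```text
time_s: 37.9
eef_pos: [0.5219, -0.1517, 0.0717]
ee_rot: [-3.141, -0.0, 1.583]
contact_force: [0.7, 0.3, -2.3]
grip_width: 0.0417
```

>>> {"op": "arm_command", "data": {"series": [[[0,0,-0.3],[0,0,0],-1],[[0,0,-0.2],[0,0,0],-1],[[0,0,-0.1],[0,0,0],-1],[[0,0,0],[0,0,0],-1]]}}

```text
time_s: 38.3
eef_pos: [0.5221, -0.1517, 0.0667]
ee_rot: [3.142, 0.0, 1.583]
contact_force: [-2.9, 1.5, 3.5]
grip_width: 0.0417
```

>>> {"op": "arm_command", "data": {"series": [[[0,0,0],[0,0,0],-0.2],[[0,0,0],[0,0,0],0.2],[[0,0,0],[0,0,0],0.3],[[0,0,0],[0,0,0],0.3],[[0,0,2.5],[0,0,0],0.4],[[0,0,3],[0,0,0],0.4],[[-3,0,0.5],[0,0,0],0.4],[[-4.3,0,0],[0,0,0],0.2]]}}

```text
time_s: 39.1
eef_pos: [0.4496, -0.1522, 0.1271]
ee_rot: [3.139, 0.002, 1.584]
contact_force: [-0.1, -0.8, -0.1]
grip_width: 0.0559
```

>>> {"op": "arm_command", "data": {"series": [[[-1.9,0,-2],[0,0,0],0],[[0,0,-3],[0,0,0],0],[[0,0,-2.6],[0,0,0],-0.2],[[0,0,0],[0,0,0],-0.4],[[0,0,0],[0,0,0],-1],[[0,0,0],[0,0,0],-1],[[0,0,0],[0,0,0],-1],[[0,0,0],[0,0,0],-1]], "squeeze": 12}}

```text
time_s: 39.9
eef_pos: [0.4307, -0.1522, 0.0511]
ee_rot: [3.14, 0.001, 1.583]
contact_force: [0.5, -2.6, 1.1]
grip_width: 0.0172
```

Run:
```python
from h import *
s=r.get_state();print(s['eef_pos'],s['ee_rot'],s['contact_force'],s['grip_width'])
im,c=snap("wrist","w17");crop(im,200,240,360,420,3.2,"w17c")
```

```text
[ 0.4307 -0.1522  0.0511] [3.1398 0.0014 1.5828] [ 0.5386 -2.5658  1.0739] 0.01716511572258481
```

View pics/w17c.png

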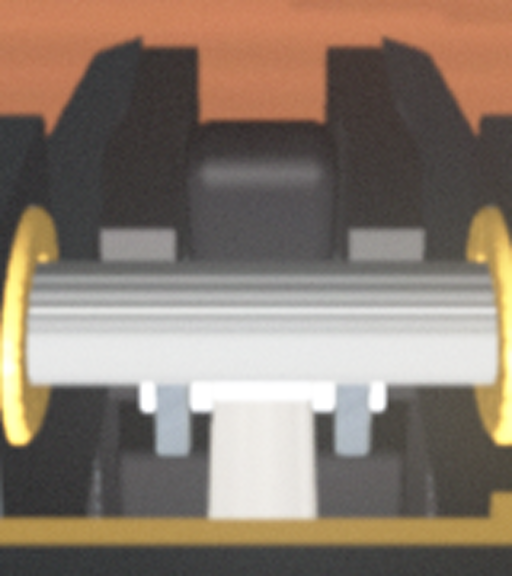

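Lever 0's grip is held at 17.2 mm between the pads. Swinging it up.

>>> {"op": "arm_command", "data": {"series": [[[0.28,0,0.75],[0,0,0],-1],[[0.42,0,0.69],[0,0,0],-1],[[0.54,0,0.59],[0,0,0],-1],[[0.65,0,0.48],[0,0,0],-1],[[0.73,0,0.35],[0,0,0],-1],[[0.71,0,0.19],[0,0,0],-1],[[0.73,0,0.06],[0,0,0],-1],[[0.2,0,0],[0,0,0],-1]]}}

```text
time_s: 40.75
eef_pos: [0.4702, -0.1515, 0.0808]
ee_rot: [-3.133, -0.002, 1.584]
contact_force: [-18.5, -7.5, 3.8]
grip_width: 0.0176
```

>>> {"op": "arm_command", "data": {"series": [[[0,0,0],[0,0,0],-1],[[0,0,0],[0,0,0],-1]]}}

```text
time_s: 40.95
eef_pos: [0.4703, -0.1515, 0.0808]
ee_rot: [-3.134, -0.002, 1.584]
contact_force: [-14.8, -6.5, 1.4]
grip_width: 0.0178
```

>>> {"op": "arm_command", "data": {"series": [[[0,0,0],[0,0,0],-0.3],[[0,0,0],[0,0,0],-0.2],[[0,0,0],[0,0,0],-0.2],[[0,0,3],[0,0,0],0],[[0,0,4],[0,0,0],0],[[1,1,4],[0,0,0],0],[[3,3,3],[0,0,0],0],[[3.5,4,0],[0,0,0],0]]}}

```text
time_s: 41.75
eef_pos: [0.5466, -0.0753, 0.225]
ee_rot: [3.134, 0.003, 1.581]
contact_force: [1.0, -0.3, -0.1]
grip_width: 0.0442
```

>>> {"op": "arm_command", "data": {"series": [[[3.5,4,0],[0,0,0],0],[[3.5,4,0],[0,0,0],0],[[3,4,0],[0,0,0],0],[[1.5,3.5,0],[0,0,0],0],[[0,0,0],[0,0,0],0],[[0,0,0],[0,0,0],0],[[0,0,0],[0,0,0],0]]}}

```text
time_s: 42.45
eef_pos: [0.6551, 0.0742, 0.2204]
ee_rot: [-3.142, 0.0, 1.582]
contact_force: [0.7, 0.3, 0.2]
grip_width: 0.0436
```

Run:
```python
from h import *
s=r.get_state();print(s['eef_pos'],s['ee_rot'],s['contact_force'],s['grip_width'])
im,c=snap("wrist","w18")
im,c=snap("side","s5"); crop(im,230,145,390,285,5,"s5c")
im,c=snap("top","t6"); crop(im,220,190,420,330,4,"t6c")
```

```text
[0.6551 0.0742 0.2204] [-3.1415  0.0001  1.5819] [0.7152 0.287  0.203 ] 0.04356242124393142
```

View pics/w18_raw.png

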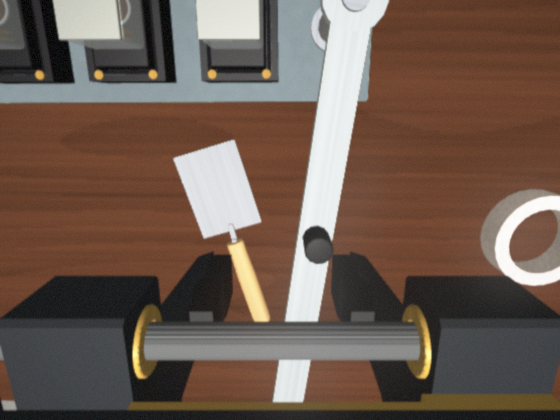

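View pics/s5c.png

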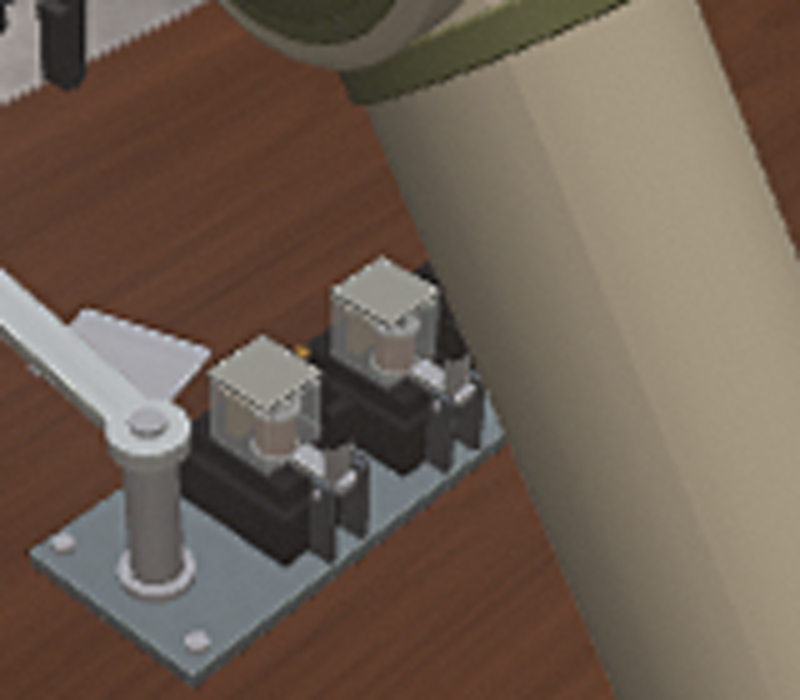

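View pics/t6c.png

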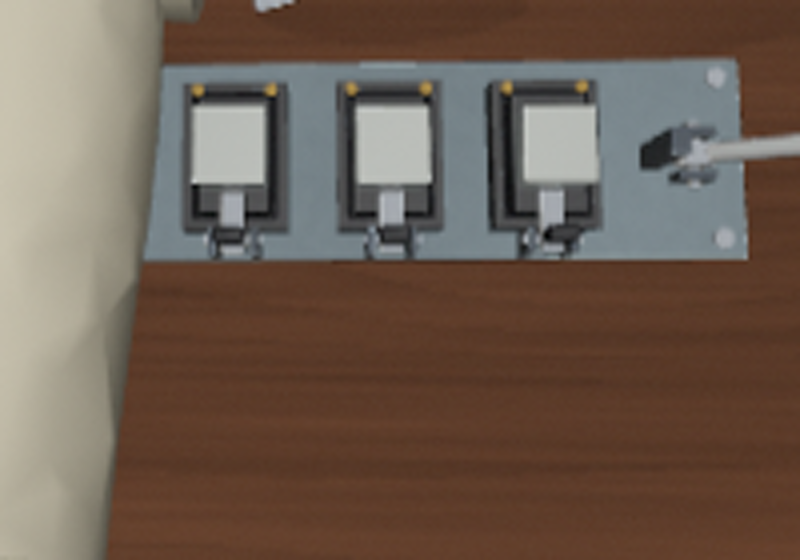

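Run:
```python
from h import *
c=cam("wrist"); k=onz(c,317,241,.142); print(k)
pil=np.array([.5215-.0022,-.0574+.175]); d=k[:2]-pil; print(pil,d,np.linalg.norm(d),np.arctan2(d[0],-d[1])-.0125)
```

```text
[0.6696 0.0959 0.142 ]
[0.5193 0.1176] [ 0.1503 -0.0217] 0.151837853633846 1.4145808520469243
```

>>> {"op": "arm_command", "data": {"series": [[[1.1,0.8,-2],[0,0,0],0],[[1.0,0.85,-3],[0,0,0],0],[[0,0,-2.5],[0,0,0],0],[[0,0,-1.7],[0,0,0],0],[[0,0,-0.8],[0,0,0],0],[[0,0,0],[0,0,0],-1],[[0,0,0],[0,0,0],-1],[[0,0,0],[0,0,0],-1]], "squeeze": 20}}

```text
time_s: 43.4
eef_pos: [0.6767, 0.0915, 0.1215]
ee_rot: [3.14, -0.0, 1.583]
contact_force: [-0.3, 1.2, 0.1]
grip_width: 0.0222
```

>>> {"op": "arm_command", "data": {"series": [[[0,0,0],[0,0,0],-1],[[0,0,0],[0,0,0],-1]]}}

```text
time_s: 43.6
eef_pos: [0.6767, 0.0914, 0.1213]
ee_rot: [3.14, 0.0, 1.583]
contact_force: [-2.5, 0.4, 5.5]
grip_width: 0.0189
```

>>> {"op": "arm_command", "data": {"series": [[[-0.35,-1.35,0],[0,0,0],-1],[[-0.34,-1.35,0],[0,0,0],-1],[[-1.15,-2.54,0],[0,0,0],-1],[[-1.57,-2.3,0],[0,0,0],-1],[[-1.95,-2.0,0],[0,0,0],-1],[[-2.27,-1.63,0],[0,0,0],-1],[[-2.51,-1.21,0],[0,0,0],-1],[[-2.69,-0.76,0],[0,0,0],-1]]}}

```text
time_s: 44.4
eef_pos: [0.5472, -0.0403, 0.1206]
ee_rot: [3.14, -0.002, 1.581]
contact_force: [1.7, 14.2, 7.8]
grip_width: 0.0192
```

>>> {"op": "arm_command", "data": {"series": [[[-1.4,-0.18,0],[0,0,0],-1],[[-1.0,-0.1,0],[0,0,0],-1],[[-0.4,0,0],[0,0,0],-1],[[-0.2,0,0],[0,0,0],-1],[[0,0,0],[0,0,0],-1],[[0,0,0],[0,0,0],-1]]}}

```text
time_s: 45.0
eef_pos: [0.5224, -0.042, 0.1213]
ee_rot: [3.128, -0.001, 1.581]
contact_force: [26.9, 13.0, -5.9]
grip_width: 0.0189
```

>>> {"op": "arm_command", "data": {"series": [[[0,0,0],[0,0,0],-0.2],[[0,0,0],[0,0,0],0],[[0,0,0],[0,0,0],0],[[0,0,3],[0,0,0],0],[[0,0,4],[0,0,-7.2],0],[[0,-1,4],[0,0,-7.2],0.3],[[0,-2,2],[0,0,-7.2],0.3],[[0,-3,0],[0,0,-7.2],0.3]]}}

```text
time_s: 45.8
eef_pos: [0.5186, -0.1033, 0.2534]
ee_rot: [3.136, -0.0, 1.076]
contact_force: [-0.1, -0.4, 0.0]
grip_width: 0.0569
```

>>> {"op": "arm_command", "data": {"series": [[[0,-3,0],[0,0,-7.2],0.3],[[0,-3,0],[0,0,-7.2],0.3],[[0,-3,0],[0,0,-7.2],0.3],[[0,-3,0],[0,0,-7.2],0.3],[[0,-3,0],[0,0,-7.2],0.3],[[0,-3,0],[0,0,-7.2],0.3],[[0,-3,0],[0,0,-7.2],0.3],[[0,-3,0],[0,0,-7.2],0.3]]}}

```text
time_s: 46.6
eef_pos: [0.5174, -0.3442, 0.25]
ee_rot: [-3.141, 0.001, 0.069]
contact_force: [-0.9, -0.1, -0.9]
grip_width: 0.0572
```

>>> {"op": "arm_command", "data": {"series": [[[0,-3,0],[0,0,-7.2],0.3],[[0,-2.8,0],[0,0,0],0.3],[[0,0,0],[0,0,0],0.3],[[0,0,0],[0,0,0],0.3],[[0,0,0],[0,0,0],0.3]]}}

```text
time_s: 47.1
eef_pos: [0.5181, -0.3998, 0.2503]
ee_rot: [-3.141, 0.0, -0.05]
contact_force: [-0.1, 0.0, -0.7]
grip_width: 0.057
```

Run:
```python
from h import *
s=r.get_state();print(s['eef_pos'],s['ee_rot'],s['joint_positions'],s['grip_width'])
im,c=snap("wrist","w19")
im,c=snap("top","t7"); crop(im,220,190,420,330,4,"t7c")
```

```text
[ 0.5181 -0.3998  0.2503] [-3.1413  0.0003 -0.0501] [-0.8359  0.6056  1.0283  0.0001  1.5081 -0.7859] 0.05701875204064042
```

View pics/w19_raw.png

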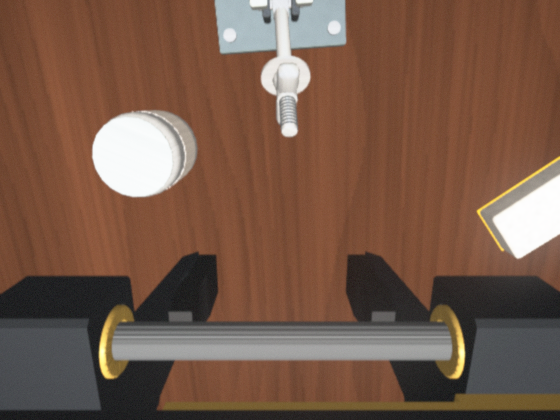

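View pics/t7c.png

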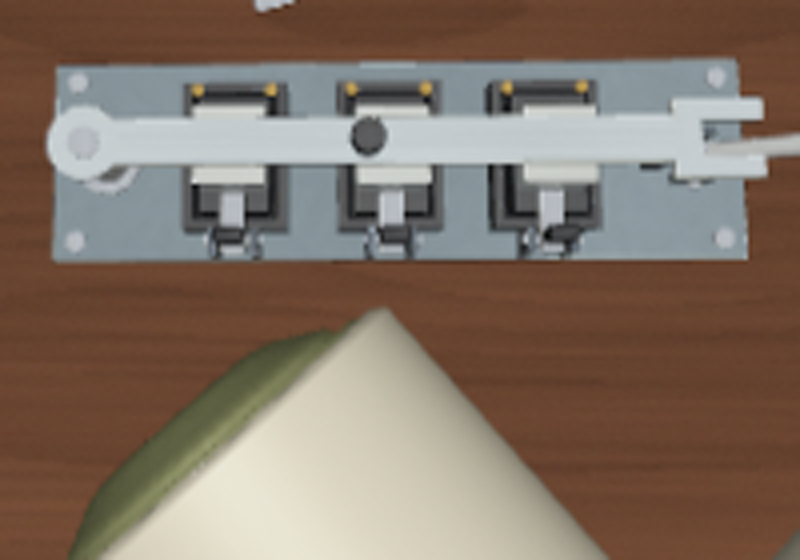

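>>> {"op": "arm_command", "data": {"series": [[[0.1,0.5,0],[5.5,0,0],0.3],[[0.1,0.5,0],[5.5,0,0],0.3],[[0.1,0.5,0],[5.5,0,0],0.3],[[0.1,0.5,0],[5.5,0,0],0.3],[[0.15,0.5,-1],[5.5,0,0],0.3],[[0,0.5,-1.5],[5.5,0,0],0.3],[[0,0,-2],[5.5,0,0],0.3],[[0,0,-2],[5.5,0,0],0.3]]}}

```text
time_s: 48.0
eef_pos: [0.5238, -0.3701, 0.1852]
ee_rot: [-2.371, 0.035, -0.036]
contact_force: [0.6, -0.4, -0.5]
grip_width: 0.0571
```

>>> {"op": "arm_command", "data": {"series": [[[0,0,-1.5],[0,0,0],0.3],[[0,0,-0.7],[0,0,0],0.3],[[0,0,0],[0,0,0],0.3],[[0,0,0],[0,0,0],0.3]]}}

```text
time_s: 48.4
eef_pos: [0.5241, -0.3705, 0.165]
ee_rot: [-2.378, 0.034, -0.036]
contact_force: [1.4, -0.9, 0.6]
grip_width: 0.0572
```

Run:
```python
from h import *
s=r.get_state();print(s['eef_pos'],s['ee_rot'],s['joint_positions'],s['grip_width'])
im,c=snap("wrist","w20")
```

```text
[ 0.5241 -0.3705  0.165 ] [-2.3775  0.0336 -0.0357] [-0.9573  0.9631  0.7837  0.4579  2.0159 -0.8424] 0.057152100607133605
```

View pics/w20_raw.png

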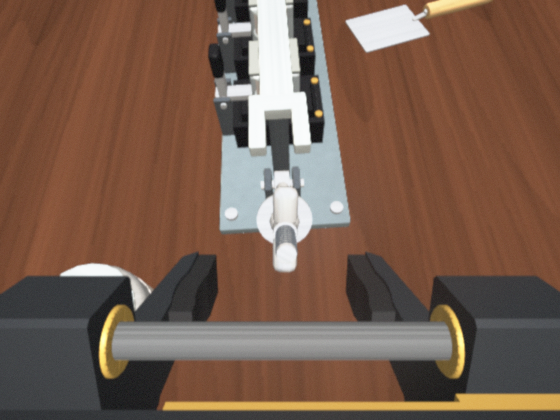

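>>> {"op": "arm_command", "data": {"series": [[[0.1,1.8,-2.1],[0,0,0],0.3],[[0,2,-2.3],[0,0,0],0.3],[[0,1.4,-1.6],[0,0,0],0.3],[[0,0.7,-0.8],[0,0,0],0.3],[[0,0,0],[0,0,0],0.3],[[0,0,0],[0,0,0],-1],[[0,0,0],[0,0,0],-1]], "squeeze": 30}}

```text
time_s: 49.15
eef_pos: [0.5248, -0.3127, 0.0962]
ee_rot: [-2.376, 0.034, -0.037]
contact_force: [0.1, 1.2, 0.1]
grip_width: 0.0433
```

>>> {"op": "arm_command", "data": {"series": [[[0,0,0],[0,0,0],-1],[[0,0,0],[0,0,0],-1],[[0,0,0],[0,0,0],-1],[[0,0,0],[0,0,0],-1],[[0,0,0],[0,0,0],-1]]}}

```text
time_s: 49.65
eef_pos: [0.5255, -0.312, 0.0953]
ee_rot: [-2.376, 0.033, -0.038]
contact_force: [7.1, -1.7, -0.3]
grip_width: 0.0155
```

>>> {"op": "arm_command", "data": {"series": [[[0,0.69,0.61],[-5.5,0,0],-1],[[0,0.75,0.54],[-5.5,0,0],-1],[[0,0.79,0.46],[-5.5,0,0],-1],[[0,0.83,0.38],[-5.5,0,0],-1]]}}

```text
time_s: 50.05
eef_pos: [0.5252, -0.2825, 0.1166]
ee_rot: [-2.766, 0.015, -0.048]
contact_force: [1.4, -4.4, 3.2]
grip_width: 0.0158
```

>>> {"op": "arm_command", "data": {"series": [[[0,0.87,0.3],[-5.5,0,0],-1],[[0,0.89,0.22],[-5.5,0,0],-1],[[0,0.91,0.13],[-5.5,0,0],-1],[[0,0.92,0.04],[-5.5,0,0],-1],[[0,0.1,0],[0,0,0],-1],[[0,0,0],[0,0,0],-1]]}}

```text
time_s: 50.65
eef_pos: [0.5249, -0.2447, 0.1251]
ee_rot: [3.138, -0.002, -0.049]
contact_force: [-7.8, -0.7, 19.5]
grip_width: 0.0157
```

Run:
```python
from h import *
im,c=snap("side","s6"); crop(im,310,130,390,210,7,"s6c")
im,c=snap("wrist","w21")
```

```text
(no output)
```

View pics/s6c.png

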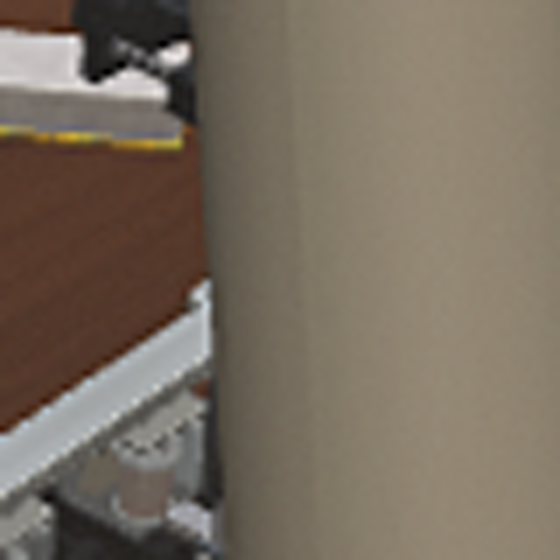

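View pics/w21_raw.png

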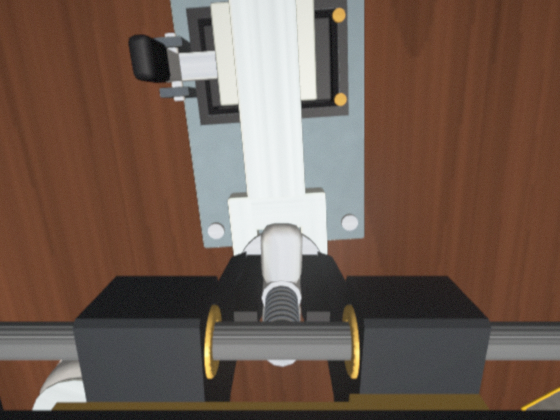

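>>> {"op": "arm_command", "data": {"series": [[[0,0,0],[0,0,0],-1],[[0,0,-0.01],[0,0,-8],-1],[[0,0,-0.02],[0,0,-8],-1],[[0,0,-0.01],[0,0,-8],-1],[[0,0,-0.01],[0,0,-8],-1],[[0,0,-0.02],[0,0,-8],-1],[[0,0,-0.01],[0,0,-8],-1],[[0,0,-0.01],[0,0,-8],-1]], "squeeze": 45}}

```text
time_s: 51.55
eef_pos: [0.5254, -0.2455, 0.1241]
ee_rot: [-3.141, -0.005, -1.034]
contact_force: [-1.8, -1.5, 17.4]
grip_width: 0.0156
```

>>> {"op": "arm_command", "data": {"series": [[[0,0,-0.01],[0,0,-8],-1],[[0,0,-0.01],[0,0,-8],-1],[[0,0,-0.02],[0,0,-8],-1],[[0,0,-0.01],[0,0,-8],-1],[[0,0,-0.01],[0,0,-8],-1],[[0,0,-0.02],[0,0,-8],-1],[[0,0,-0.01],[0,0,-8],-1],[[0,0,-0.01],[0,0,-8],-1]]}}

```text
time_s: 52.35
eef_pos: [0.5257, -0.245, 0.1229]
ee_rot: [-3.137, -0.0, -2.151]
contact_force: [-1.9, 1.1, 17.1]
grip_width: 0.0155
```

>>> {"op": "arm_command", "data": {"series": [[[0,0,-0.01],[0,0,-8],-1],[[0,0,-0.01],[0,0,-8],-1],[[0,0,-0.02],[0,0,-8],-1],[[0,0,-0.01],[0,0,-8],-1],[[0,0,-0.01],[0,0,-8],-1],[[0,0,-0.01],[0,0,-8],-1],[[0,0,0],[0,0,-4],-1],[[0,0,0],[0,0,0],-1]]}}

```text
time_s: 53.15
eef_pos: [0.5247, -0.2449, 0.1221]
ee_rot: [-3.139, 0.001, -3.055]
contact_force: [-7.1, 0.1, 20.5]
grip_width: 0.0156
```

>>> {"op": "arm_command", "data": {"series": [[[0,0,0],[0,0,-3],-1],[[0,0,0],[0,0,-3],-1],[[0,0,0],[0,0,0],-1],[[0,0,0],[0,0,0],-1]]}}

```text
time_s: 53.55
eef_pos: [0.5246, -0.2449, 0.1221]
ee_rot: [-3.139, 0.001, 3.126]
contact_force: [-7.9, 0.9, 20.1]
grip_width: 0.0153
```

Run:
```python
from h import *
s=r.get_state();print(s)
```

```text
{'time_s': 53.55, 'joint_positions': array([-0.6385,  0.5399,  1.4802, -0.0013,  1.1193,  2.5189]), 'dq': array([ 0.0009,  0.0014, -0.0008, -0.    , -0.0005, -0.0028]), 'joint_efforts': array([  1.0629, -37.6689, -19.6527,   0.7745,  -2.1346,   0.4086]), 'eef_pos': array([ 0.5246, -0.2449,  0.1221]), 'ee_rot': array([-3.1394,  0.001 ,  3.1263]), 'contact_force': array([-7.8751,  0.8992, 20.0902]), 'moment': array([0.663 , 1.3891, 0.3767]), 'grip_width': 0.015321520683256717}
```

>>> {"op": "arm_command", "data": {"series": [[[0,0,0],[0,0,0],-0.3],[[0,0,0],[0,0,0],0],[[0,0,0],[0,0,0],0.5],[[0,0,0],[0,0,0],1],[[0,0,0],[0,0,0],1],[[0,0,0],[0,0,0],1],[[0,0,2],[0,0,0],1],[[0,0,4],[0,0,0],1]]}}

```text
time_s: 54.35
eef_pos: [0.5235, -0.2435, 0.1775]
ee_rot: [3.138, -0.005, 3.126]
contact_force: [-0.1, 0.1, 0.7]
grip_width: 0.0774
```

>>> {"op": "arm_command", "data": {"series": [[[0,0,4],[0,0,0],1],[[0,0,4],[0,0,0],1],[[0,0,0],[0,0,0],1],[[0,0,0],[0,0,0],1],[[0,0,0],[0,0,0],1]]}}

```text
time_s: 54.85
eef_pos: [0.5242, -0.2439, 0.2579]
ee_rot: [3.14, -0.002, 3.126]
contact_force: [-0.2, -0.2, -0.6]
grip_width: 0.0881
```

Run:
```python
from h import *
s=r.get_state();print(s['eef_pos'],s['ee_rot'],s['contact_force'],s['grip_width'])
im,c=snap("wrist","w22")
for nm,q,z in [("boltend",None,.174)]: pass
crop(im,190,130,390,280,4,"w22c")
```

```text
[ 0.5242 -0.2439  0.2579] [ 3.14   -0.0021  3.1256] [-0.2174 -0.153  -0.6338] 0.08814053301019895
```

View pics/w22c.png

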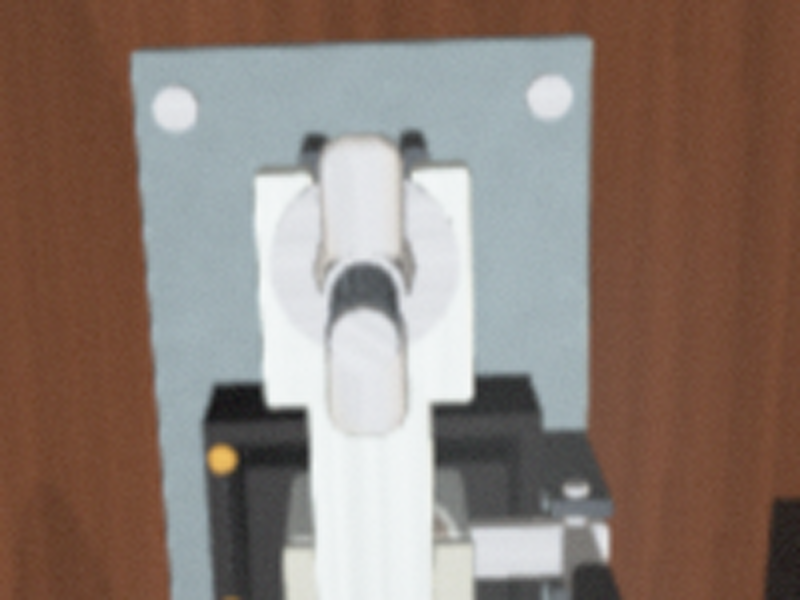

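>>> {"op": "arm_command", "data": {"series": [[[0,0,4],[0,0,0],1],[[-3,-2,0],[0,0,8],1],[[-3,-2.5,0],[0,0,8],1],[[-3,-2.5,0],[0,0,8],1],[[-3,-2.5,0],[0,0,8],1],[[-3,-2.5,0],[0,0,8],1],[[-3,-2.5,0],[0,0,8],1],[[-3,-2.5,0],[0,0,8],1]]}}

```text
time_s: 55.7
eef_pos: [0.3131, -0.4148, 0.2983]
ee_rot: [3.14, 0.001, -2.174]
contact_force: [0.2, -0.8, 0.1]
grip_width: 0.088
```

>>> {"op": "arm_command", "data": {"series": [[[-3,-2.5,0],[0,0,8],1],[[-3,-2.5,0],[0,0,8],1],[[-3,-2.5,0],[0,0,8],1],[[0,0,0],[0,0,8],1],[[0,0,0],[0,0,0],1],[[0,0,0],[0,0,0],1],[[0,0,0],[0,0,0],1]]}}

```text
time_s: 56.4
eef_pos: [0.2251, -0.4888, 0.2991]
ee_rot: [3.141, 0.001, -1.623]
contact_force: [0.5, 0.1, -0.1]
grip_width: 0.0884
```

Run:
```python
from h import *
s=r.get_state();print(s['eef_pos'],s['ee_rot'],s['contact_force'],s['dq'])
im,c=snap("side","s9"); crop(im,230,145,390,285,5,"s9c")
im,c=snap("top","t9"); crop(im,220,190,420,330,4,"t9c"); cv2.imwrite("pics/t9.png",im)
```

```text
[ 0.2251 -0.4888  0.2991] [ 3.1415  0.0005 -1.6234] [ 0.4898  0.065  -0.1255] [ 0.0018 -0.0023 -0.003   0.0012 -0.     -0.0151]
```

View pics/s9c.png

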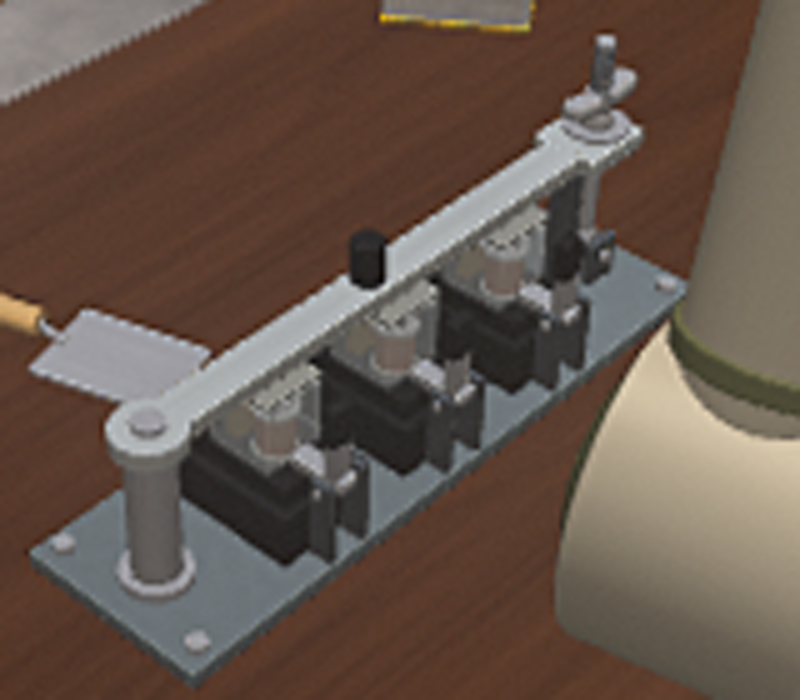

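View pics/t9c.png

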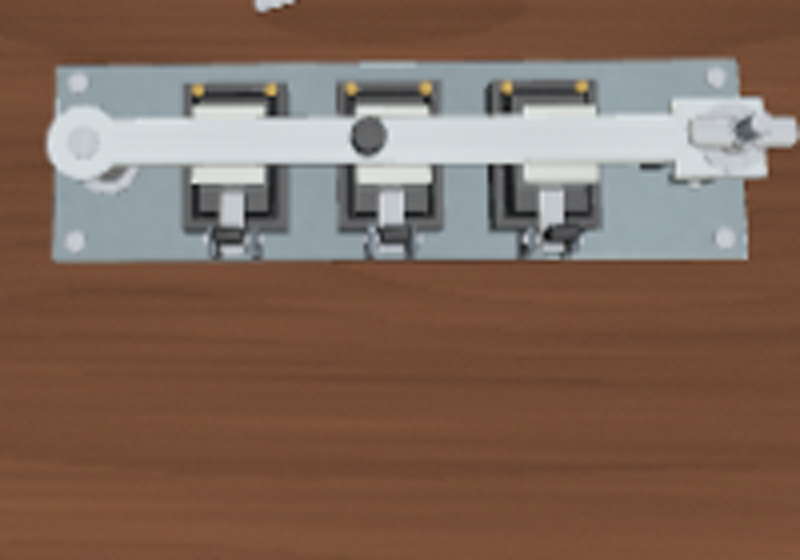

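View pics/t9.png

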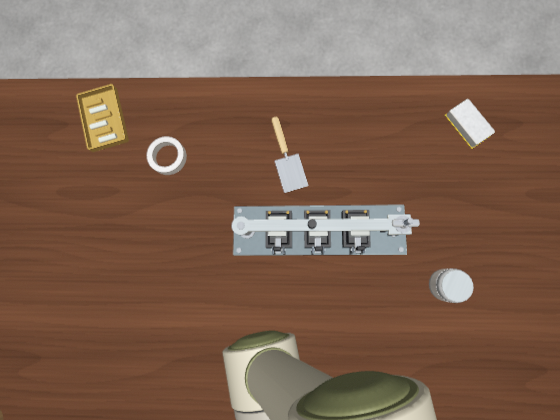

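The side and top views show all three relays in place with their levers shut and the bar over the row. The bolt is upright in the fork with the wings as at the start, and nothing else has moved. Handing in.

Run:
```python
from station import r
print(r.close_job())
```

```text
the job is handed in; nothing more can be done
None
```

The job is done and handed in at about 56 s of the 210 s allowed; `close_job` reported no verdict. All three relays are in their sockets and locked, and the bar, eyebolt and wing nut are back in place.

**What I did**
- Unscrewed the wing nut about 3.07 rad, leaned the eyebolt out about 0.77 rad and swung the bar aside about 1.4 rad.
- Put one relay each in sockets 2, 1 and 0, and carried each lever up to upright.
- Swung the bar back onto its stop, stood the bolt upright in the fork, and screwed the nut down to slightly past its starting angle, where it resisted further turning.

**What the last checks showed**
- **Relays and levers:** In the top and side pictures the relays are seated under the bar. The levers look alike, with their toes over the feet. The gripper ended each lever swing 52 to 53 mm short of its socket centre, which fits an upright arm.
- **Bar and bolt:** The bar, bolt and wings look as they did at the start.
- **Bystanders:** The tin, scraper and tape are where they were.

**What disagreed or could not be checked**
- The camera estimates of the rack's position differed from each other by up to about 6 mm. I set the insertions by comparing foot and socket edges in the same wrist picture, and each relay went in without resistance.
- I had no direct joint readings, so the lever angles and nut tightness come from arm positions, forces and pictures only.

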